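# Load and close the gang drill jig, start its clamp screw and set the mist coolant

### The arm

A 6-joint arm with a two-finger parallel gripper is mounted at the origin on the work surface. World frame = base frame: x ahead of the robot, y to its left, z up, the work surface at z = 0. Lengths are in m, angles in degrees, forces in N, time in s.
With the tool pointing down it reaches from about 0.325 to 0.775 m from the base axis. Payload 5.5 kg.
Tool frame: the origin (TCP) lies at the centre of the arm's flange, where the gripper is bolted on; the fingertips stand 182 mm ahead of it and the grasp point (between the pads) lies 163 mm ahead of it; z points along the fingers, y is the direction in which the jaws open and shut (so a half turn about z gives the same grasp; the last joint's range is limited). The gripper opens to 88 mm and grips with 3 to 60 N. Pads are 20 mm wide; open, the fingers measure 115 mm over their backs; the gripper's body (75 mm by 178 mm) begins 61 mm behind the grasp point.
Start: joints at [61.667, 5.22, 70.514, -0, 104.267, -3.249], TCP at [0.254, 0.543, 0.405] pointing down, gripper open.
Joint ranges: [-164.24, 164.24], [-49.07, 125.15], [9.68, 141.18], [-86.29, 266.29], [3.28, 154.24], [-151.56, 151.56]. Speed limits (degrees/s): [147.25, 147.25, 172.46, 180, 180, 180].

### API

Orientations are given as [roll, pitch, yaw] about the fixed x, y, z axes, in that order (R = Rz(yaw) Ry(pitch) Rx(roll)).
In Python, from station import r gives the robot as it stands. The module is installed in compiled form; this text tells all that it offers. Calls block until the motion is done:
- r.reach(position, orientation): joint-space move of the TCP to a pose.
- r.servo_line(position, rotation=None, speed=0.15): straight line of the TCP; rotation=None keeps the orientation; speed is the mean speed in m/s.
- r.move_joints(angles): joint-space move.
- r.let_go() and r.grab(squeeze=None): open the fingers fully, or close them until they stop; squeeze is the grip in N (None keeps the last).
- r.wait(seconds).
- r.inverse_kinematics(position, orientation): joint angles nearest the present ones, or None.
- r.sense(): the state.
- r.snapshot(name): name is "side" or "top"; returns a dict with "frame" (384x512x3 uint8, red, green, blue), "fx", "fy", "cx", "cy" (pixels), "R" (3x3) and "t" (3): a world point X has camera coordinates R X + t. Camera axes: x right, y down, z forward; pixel columns grow to the right and rows downward; lengths in m; the calibration is good to about 2 mm. A picture is of the moment at which its call begins. There is no depth.
A pose or a line that the arm cannot do raises r.IKError and nothing moves.
- r.hand_in(): hands the job in, once; it reports no verdict.
The state is a dict: "clock": time; "joints": joint angles; "joint_vel": joint speeds; "joint_torque": joint torques, N m; "tcp_pos": TCP position; "orientation": TCP orientation; "contact_force": force on the tool from outside, world axes, zero at the start; "torque": the same for the moment, N m; "opening": finger opening in m.
Only numpy, scipy, OpenCV 4.12 (cv2) and the standard library are available. Lean on these libraries where they do the work, as an engineer would, in place of code of your own. Each camera call takes 0.05 s, during which the arm holds its last target.

### The job

Set the drill jig up for the next run: lay every loose steel blank on the bench flat in a nest of its own in the jig, then bring the sprung leaf down by its T-handle until the side catch snaps over and holds it. Back the winged clamp knob off (anticlockwise from above) until its thread drops in with a click, then turn it forwards (clockwise) until it stops; last of all set the mist-coolant valve half open, its lever at 45 degrees between shut (across the pipe) and fully open (along the pipe). Any blank may go in any nest, and the spanner, caliper, oil bottle and round offcut lying about stay where they are.

Things in the scene. Friction and masses are not known exactly. Their poses are not given: they have to be found in the camera images.
- jig: gang drill jig bolted to the bench: dark iron base plate 200 x 224 x 20 mm with a brass threaded boss (31 mm across, top at z = 36 mm) in its middle. Origin at bench level on the axis of that boss; x points away from the robot towards the hinge, y along the row of nests, z up. The base runs from x = -70 to +130 mm and y = -112 to +112 mm, its top at z = 20 mm. Fixed, but stands differently each time.
- nest1 (a point): centre of the floor of nest 1, at x = 0, y = -90 mm, z = 20 mm in the jig's frame (axes as the jig's): a pocket 70 mm (x) by 30 mm (y) with low steel ribs 4 mm high and 4 mm thick round it; one blank lies in it lengthwise along x, with 4 to 5 mm of play all round
- nest2 (a point): centre of the floor of nest 2, at x = 0, y = -45 mm, z = 20 mm in the jig's frame (axes as the jig's): a pocket 70 mm (x) by 30 mm (y) with low steel ribs 4 mm high and 4 mm thick round it; one blank lies in it lengthwise along x, with 4 to 5 mm of play all round
- nest3 (a point): centre of the floor of nest 3, at x = 0, y = +45 mm, z = 20 mm in the jig's frame (axes as the jig's): a pocket 70 mm (x) by 30 mm (y) with low steel ribs 4 mm high and 4 mm thick round it; one blank lies in it lengthwise along x, with 4 to 5 mm of play all round
- nest4 (a point): centre of the floor of nest 4, at x = 0, y = +90 mm, z = 20 mm in the jig's frame (axes as the jig's): a pocket 70 mm (x) by 30 mm (y) with low steel ribs 4 mm high and 4 mm thick round it; one blank lies in it lengthwise along x, with 4 to 5 mm of play all round
- leaf (a joint): angle of the leaf, rad: 0 closed (level), 1.745 (leaning back past upright) open, where its spring holds it. If let go before the catch holds it springs open again. Pulling it down takes under 10 N at the handle. It goes down to -0.025; the catch snaps over near 0 and it then rests at about +0.004. Arm 36 mm wide (24 by the handle), 14 thick; cross-bar 216 mm long, 3 mm above seated blanks
- handle (a point): centre of the leaf's T-handle: a steel bar 14 mm thick and 124 mm long along the jig's y, at the arm's free end, 200 mm from the hinge pin. The hinge pin runs along the jig's y at x = 105, z = 48 mm in the jig's frame (so closed, the handle is at x = -95, z = 48). Its ends stand out 50 mm on either side of the arm, free to be gripped
- catch (a joint): angle of the sprung steel hook on the right (-y) of the arm, rad: 0 home, up to 0.6 as the leaf's pin pushes it towards the robot. With the leaf down and the hook back at 0 (reads within 0.02) the leaf is held
- knob_grip (a point): clamp knob: black, two wings forming a bar 66 mm long, 13 wide, 26 high, over a hub 36 mm across. The point is on its axis, 8 mm below its top; x along the wings, z up the screw. Its screw is captive in the leaf, 105 mm from the hinge pin. Leaf down, the point is over the boss, 88 mm above the bench when home (plus screw). Leaf top 55 mm, its collar 60 mm (40 across), drill bushes 59 mm
- knob (a joint): angle of the knob, rad, growing forwards (clockwise from above), -1.2 to 3.4 (stop, home). It starts at 0.5 to 1.6 with the screw riding on top of the boss's thread; turned forwards from there it jams before 2.2. Turned back past 0 (surely by -0.2) it drops 6 mm, pushed by a spring (6 N; a firm grip holds it up: slacken it). Turning takes 0.04 Nm
- screw (a joint): how far the knob and its screw stand up in the leaf above home, m: with the leaf down 0.007 to 0.0095 while riding on top of the thread, 0.0033 to 0.0045 just after the click, then 0.95 mm lower per rad forwards, to 0 at home. With the leaf up the spring keeps it near 0
- valve_axis (a point): top of the valve's stem, on the vertical axis about which the lever turns, 104 mm above the bench, on the mist-coolant stand (grey block 70 x 60 x 44 mm, pipe along its y at 72 mm height, with filter bowl and nozzle). Axes: x across the pipe, y along it, z up
- valve_grip (a point): middle of the black sleeve on the valve's lever: sleeve 66 mm long, 16 mm wide, 11 mm high; the point is 67 mm from the axis, at its mid-height, 106 mm above the bench with free room below; x runs from here towards the axis
- valve (a joint): angle of the valve lever, rad: 0 shut (lever across the pipe, pointing along the stand's -x), growing anticlockwise from above to 1.571 fully open (along the pipe); it stays where it is left. Takes 0.15 Nm
- bar1 (a point): centre of blank 1: a plain steel block 60 x 22 x 18 mm (x long, y wide, z high), 0.18 kg, lying on the bench to the right; this point is 9 mm above its underside. Absent (None) in some runs
- bar2 (a point): centre of blank 2: a plain steel block 60 x 22 x 18 mm (x long, y wide, z high), 0.18 kg, lying on the bench to the right; this point is 9 mm above its underside. Absent (None) in some runs
- bar3 (a point): centre of blank 3: a plain steel block 60 x 22 x 18 mm (x long, y wide, z high), 0.18 kg, lying on the bench to the right; this point is 9 mm above its underside. Absent (None) in some runs
- bar4 (a point): centre of blank 4: a plain steel block 60 x 22 x 18 mm (x long, y wide, z high), 0.18 kg, lying on the bench to the right; this point is 9 mm above its underside. Absent (None) in some runs
- offcut: short upright steel round, 22 mm across and 30 mm tall, among the blanks; a bystander, leave it alone (origin under its middle)
- spanner: steel spanner 180 mm long lying flat; a bystander, leave it alone (origin under its middle)
- oil: white plastic oil bottle with a black cap, 52 mm across, 130 mm tall, standing; a bystander, leave it alone (origin under its middle)
- caliper: vernier caliper, 190 mm long, lying flat; a bystander, leave it alone (origin under its middle)
Things that resemble listed ones, but are neither listed nor needed, are in the scene too. Leave any brown, orange or yellow look-alike of the part that bears bar2 alone.

How it is judged (in metres and radians):
On the way, in this order (a step that is already met when the one before it is completed fails the run):
1. every blank lies flat in a nest of the jig, the leaf open (x of bar1 in the frame of jig between -0.008 and 0.008 m and (y of bar1 in the frame of jig between -0.096 and -0.084 m or y of bar1 in the frame of jig between -0.051 and -0.039 m or y of bar1 in the frame of jig between 0.039 and 0.051 m or y of bar1 in the frame of jig between 0.084 and 0.096 m) and z of bar1 in the frame of jig between 0.026 and 0.0315 m and angle between the x axis of each of bar1, bar2, bar3, bar4 and the x axis of jig, either way round below 0.25 rad and angle between each of bar1, bar2, bar3, bar4's own x axis and vertical above 1.5 rad and x of bar2 in the frame of jig between -0.008 and 0.008 m and (y of bar2 in the frame of jig between -0.096 and -0.084 m or y of bar2 in the frame of jig between -0.051 and -0.039 m or y of bar2 in the frame of jig between 0.039 and 0.051 m or y of bar2 in the frame of jig between 0.084 and 0.096 m) and z of bar2 in the frame of jig between 0.026 and 0.0315 m and x of bar3 in the frame of jig between -0.008 and 0.008 m and (y of bar3 in the frame of jig between -0.096 and -0.084 m or y of bar3 in the frame of jig between -0.051 and -0.039 m or y of bar3 in the frame of jig between 0.039 and 0.051 m or y of bar3 in the frame of jig between 0.084 and 0.096 m) and z of bar3 in the frame of jig between 0.026 and 0.0315 m and x of bar4 in the frame of jig between -0.008 and 0.008 m and (y of bar4 in the frame of jig between -0.096 and -0.084 m or y of bar4 in the frame of jig between -0.051 and -0.039 m or y of bar4 in the frame of jig between 0.039 and 0.051 m or y of bar4 in the frame of jig between 0.084 and 0.096 m) and z of bar4 in the frame of jig between 0.026 and 0.0315 m and value of joint leaf above 0.5 rad), for 0.3 s.
2. the leaf is down and the catch has snapped home over it (value of joint leaf below 0.03 rad and value of joint catch below 0.05 rad), for 0.4 s.
3. the knob has been turned back until its thread dropped in (all of step 2 and value of joint knob below -0.03 rad and value of joint screw below 0.006 m), for 0.1 s.
4. the knob has been run forwards home in its thread (all of step 2 and value of joint knob above 3 rad and value of joint screw below 0.002 m), for 0.2 s.
5. the valve stands half open (value of joint valve between 0.645 and 0.925 rad), for 0.3 s.
At the end, for the whole second after the job is handed in: Every present blank lies flat in a nest (centre within 8 mm lengthwise, 6 mm sideways; turned under 0.25 rad); leaf below 0.03 rad and catch below 0.05 rad; knob above 3.0 rad, its screw within 2 mm of home; valve at 45 degrees within 8; all at rest (all of step 4 and all of step 5 and x of bar1 in the frame of jig between -0.008 and 0.008 m and (y of bar1 in the frame of jig between -0.096 and -0.084 m or y of bar1 in the frame of jig between -0.051 and -0.039 m or y of bar1 in the frame of jig between 0.039 and 0.051 m or y of bar1 in the frame of jig between 0.084 and 0.096 m) and z of bar1 in the frame of jig between 0.026 and 0.0315 m and angle between the x axis of each of bar1, bar2, bar3, bar4 and the x axis of jig, either way round below 0.25 rad and angle between each of bar1, bar2, bar3, bar4's own x axis and vertical above 1.5 rad and x of bar2 in the frame of jig between -0.008 and 0.008 m and (y of bar2 in the frame of jig between -0.096 and -0.084 m or y of bar2 in the frame of jig between -0.051 and -0.039 m or y of bar2 in the frame of jig between 0.039 and 0.051 m or y of bar2 in the frame of jig between 0.084 and 0.096 m) and z of bar2 in the frame of jig between 0.026 and 0.0315 m and x of bar3 in the frame of jig between -0.008 and 0.008 m and (y of bar3 in the frame of jig between -0.096 and -0.084 m or y of bar3 in the frame of jig between -0.051 and -0.039 m or y of bar3 in the frame of jig between 0.039 and 0.051 m or y of bar3 in the frame of jig between 0.084 and 0.096 m) and z of bar3 in the frame of jig between 0.026 and 0.0315 m and x of bar4 in the frame of jig between -0.008 and 0.008 m and (y of bar4 in the frame of jig between -0.096 and -0.084 m or y of bar4 in the frame of jig between -0.051 and -0.039 m or y of bar4 in the frame of jig between 0.039 and 0.051 m or y of bar4 in the frame of jig between 0.084 and 0.096 m) and z of bar4 in the frame of jig between 0.026 and 0.0315 m and velocity of joint each of valve, knob below 0.05 rad/s); the robot touches nothing.
It fails at once if a tool or other bystander is shoved more than 5 cm (distance of any of offcut, spanner, oil, caliper from where it was at the start of the episode above 0.05 m).
Of blank1, blank2, blank3, blank4 only 2 to 4 are there at a start; the rules pass over those that are not, and their reading is None.
At some moment in a run one of blank1, blank2, blank3, blank4 may be knocked a few centimetres aside while the robot is not near it.
Once in a run the grip may slacken for a moment while it holds something.
It also fails if it takes over 210 s, if anything falls off the work surface, if the arm or the gripper's body presses on something with over 40 N, if the wrist force passes 120 N, or if a joint passes its speed limit or range.

## Working session

There is one attempt and no reset: what is moved stays moved. The work goes in short steps, each a Python script; the robot and the scene stay as the last script left them, time stands still between calls to the robot, and variables do not carry over. Pictures are saved under pics/ and viewed, and the job is handed in when it is done.

```bash
mkdir -p pics; cat > h.py <<'E'
from station import r
import numpy as np, cv2
def snap(n,f,scale=1.5):
    s=r.snapshot(n); im=cv2.cvtColor(s["frame"],cv2.COLOR_RGB2BGR)
    cv2.imwrite(f"pics/{f}.png",cv2.resize(im,None,fx=scale,fy=scale,interpolation=cv2.INTER_CUBIC)); s["bgr"]=im
    return s
def px2w(s,u,v,z):
    d=np.array([(u-s["cx"])/s["fx"],(v-s["cy"])/s["fy"],1.]); R=np.array(s["R"]);t=np.array(s["t"])
    c=-R.T@t; d=R.T@d; return c+d*(z-c[2])/d[2]
def w2px(s,X):
    p=np.array(s["R"])@np.array(X)+np.array(s["t"]); return np.array([s["fx"]*p[0]/p[2]+s["cx"],s["fy"]*p[1]/p[2]+s["cy"]])
E
python3 - <<'E'
from h import *
import pickle
for n in("top","side"):
    s=snap(n,n+"0"); pickle.dump({k:s[k] for k in s},open(n+"0.pkl","wb"))
    R=np.array(s["R"]);print(n,s["fx"],s["cx"],s["cy"],-R.T@np.array(s["t"]),R.round(2).tolist())
print(r.sense())
E
```

```text
top 356.4335713848067 252.93857532033846 195.71045914012342 [ 0.42582223 -0.05817617  1.25532992] [[0.03, -1.0, -0.01], [-1.0, -0.03, -0.08], [0.08, 0.01, -1.0]]
side 366.4241013764539 254.57123513391113 193.07931352322868 [ 0.45972378 -0.7915183   0.58595178] [[1.0, -0.07, 0.0], [-0.04, -0.55, -0.83], [0.06, 0.83, -0.55]]
{'clock': 0.1, 'joints': array([ 6.16656875e+01,  5.25803277e+00,  7.05740314e+01, -6.21470836e-04,
        1.04268326e+02, -3.24935936e+00]), 'joint_vel': array([-0.05823686, -0.03933905, -0.15721715, -0.0834466 , -0.02695945,
       -0.07724781]), 'joint_torque': array([ 2.80752851e-03, -4.47853661e+01, -4.07570529e+01,  7.00523774e-02,
        2.83039879e-02, -7.21813785e-05]), 'tcp_pos': array([0.25440845, 0.5434439 , 0.403637  ]), 'orientation': array([-1.79899737e+02, -5.08868540e-03,  1.54914890e+02]), 'contact_force': array([ 0.29446227, -0.31660558,  0.12807914]), 'torque': array([-0.00749996, -0.0448329 , -0.01467448]), 'opening': 0.08808304624634107}
```

View pics/top0.png

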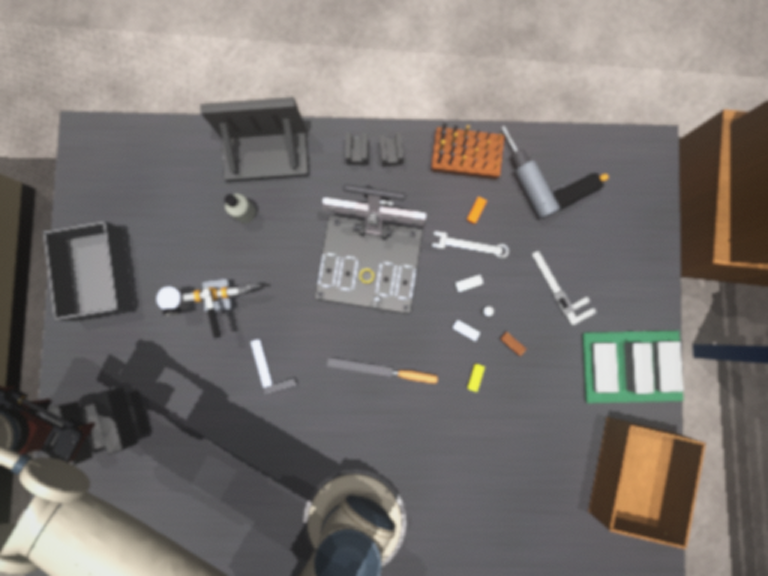

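View pics/side0.png

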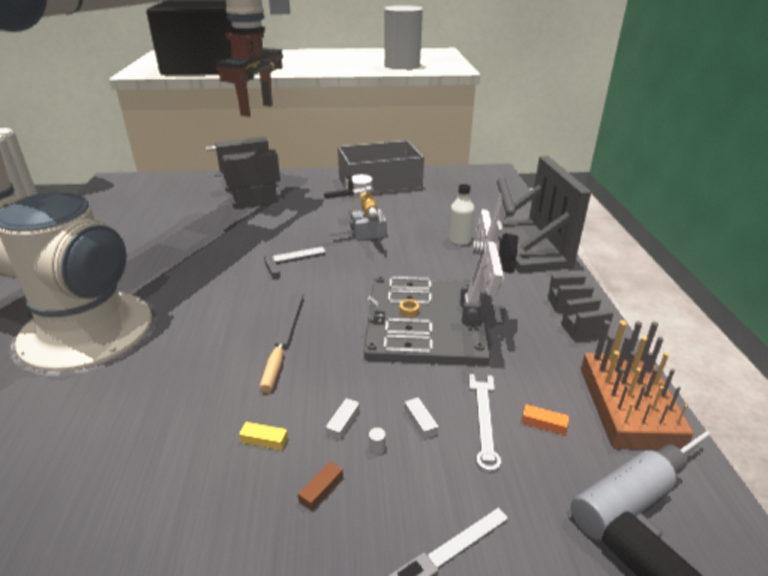

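The top view shows two steel-grey blanks at (469,283) and (466,330). The orange (477,210), brown (513,343) and yellow (476,378) blocks are look-alikes, and the round offcut is at (488,311). The jig is around (370,260) with its leaf up, and the valve stand is around (215,297). Next I'll enlarge crops to confirm these.

```bash
python3 - <<'E'
import pickle,cv2,numpy as np
t=pickle.load(open("top0.pkl","rb"))["bgr"];s=pickle.load(open("side0.pkl","rb"))["bgr"]
f=lambda im,x0,y0,x1,y1,k:cv2.resize(im[y0:y1,x0:x1],None,fx=k,fy=k,interpolation=cv2.INTER_CUBIC)
cv2.imwrite("pics/c_top.png",f(t,205,120,355,265,5)[:600])
cv2.imwrite("pics/c_valve.png",np.hstack([f(t,90,170,190,240,4),f(s,210,105,310,175,4)]))
cv2.imwrite("pics/c_side.png",f(s,150,130,360,290,3.7))
E
```

```text
(no output)
```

View pics/c_top.png

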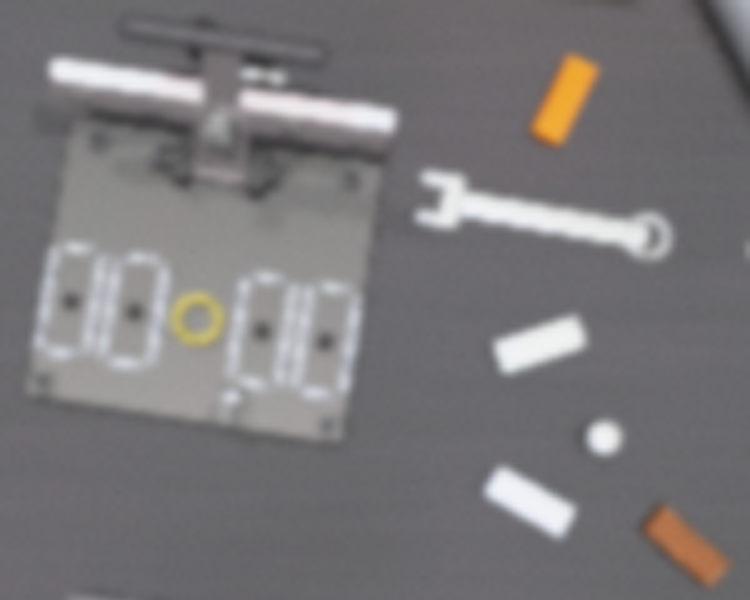

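View pics/c_valve.png

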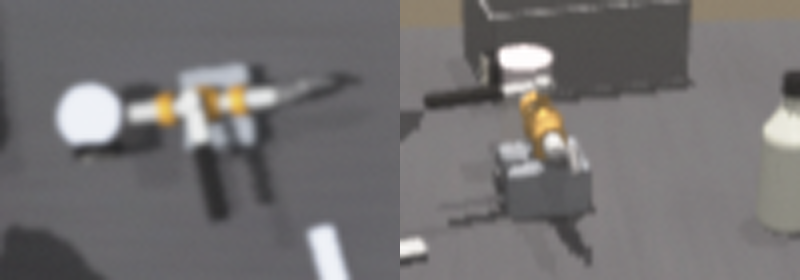

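View pics/c_side.png

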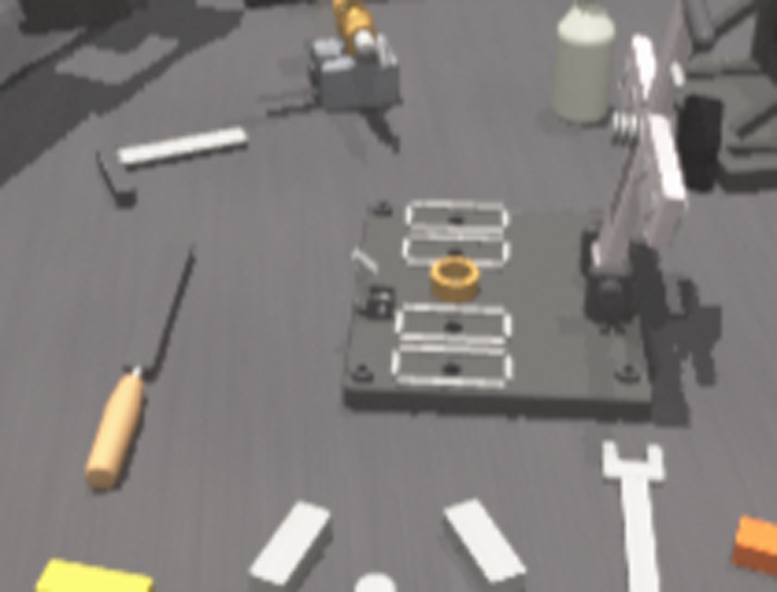

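The crops confirm it: the two plain steel-grey blocks are the blanks, at crop (540,345) and (530,502). The coloured blocks are decoys. The leaf is up, and the valve's black lever points along the stand's -x, so it is shut. Now I'll measure.

```bash
cat >> h.py <<'E'
def blanks(s,z=0.018,roi=(285,355,170,240)):
    im=s["bgr"]; x0,x1,y0,y1=roi; hsv=cv2.cvtColor(im,cv2.COLOR_BGR2HSV)
    m=((hsv[...,2]>150)&(hsv[...,1]<50)).astype(np.uint8); k=np.zeros_like(m);k[y0:y1,x0:x1]=m[y0:y1,x0:x1]
    out=[]
    for c in cv2.findContours(k,cv2.RETR_EXTERNAL,cv2.CHAIN_APPROX_NONE)[0]:
        if cv2.contourArea(c)<30: continue
        M=cv2.moments(c); u,v=M["m10"]/M["m00"],M["m01"]/M["m00"]
        b=cv2.boxPoints(cv2.minAreaRect(c)); P=np.array([px2w(s,*q,z) for q in b])
        e=[P[1]-P[0],P[2]-P[1]]; L=[np.linalg.norm(q) for q in e]; i=int(np.argmax(L))
        out.append((px2w(s,u,v,z)[:2],np.degrees(np.arctan2(e[i][1],e[i][0]))%180,max(L),min(L),(u,v)))
    return out
E
python3 - <<'E'
import pickle
from h import *
t=pickle.load(open("top0.pkl","rb"))
for b in blanks(t): print(b)
c=lambda x,y:(205+x/5-.4,120+y/5-.4)
boss=px2w(t,*c(198,319),.036); print("boss",boss)
n=[px2w(t,*c(*p),.02) for p in((325,342),(262,331),(134,312),(70,301))]
for p in n: print(p)
d=n[3]-n[0]; print(np.linalg.norm(d),np.degrees(np.arctan2(d[1],d[0]))-90, sum(n)/4)
cor=[px2w(t,*c(*p),.02) for p in((28,390),(345,440),(382,165),(78,120))]
for a,b in zip(cor,cor[1:]+cor[:1]): print(np.linalg.norm(b-a),np.degrees(np.arctan2(*(b-a)[1::-1])))
# side check of boss
s=pickle.load(open("side0.pkl","rb")); 
for X in [boss]+n: print(w2px(s,X), (w2px(s,X)-[150,130])*3.7)
E
```

```text
(array([ 0.44117783, -0.2438417 ]), np.float64(61.70018198761058), np.float64(0.06435240001886551), np.float64(0.027138613737984457), (310.479674796748, 219.890243902439))
(array([ 0.48710781, -0.29473335]), np.float64(136.2795503143367), np.float64(0.022216362991737678), np.float64(0.021884155274182502), (325.4032258064516, 207.03225806451613))
(array([ 0.55046931, -0.24872197]), np.float64(110.05942191893652), np.float64(0.06404947587664765), np.float64(0.02643852848739771), (312.3974358974359, 188.47435897435898))
boss [ 0.55974317 -0.01149736  0.036     ]
[ 0.54783238 -0.09976101  0.02      ]
[ 0.55432015 -0.05571927  0.02      ]
[0.56518599 0.03391335 0.02      ]
[0.57168503 0.07887308 0.02      ]
0.18021955671063625 -7.605599981501598 [ 0.55975589 -0.01067346  0.02      ]
0.22303982974720654 -97.36681282085884
0.1946976647337673 -6.268026124863726
0.2160248892805974 82.98355305473714
0.1933687833310063 171.65966465963285
[271.22826033 202.69550103] [448.54456324 268.97335381]
[270.06470729 229.00123701] [444.23941696 366.30457694]
[270.79163399 217.91964839] [446.92904577 325.30269904]
[271.25804792 197.91760795] [448.6547773  251.29514943]
[271.83319461 188.95789951] [450.78282006 218.14422818]
```

```bash
cat >> h.py <<'E'
def ray(s,u,v):
    d=np.array([(u-s["cx"])/s["fx"],(v-s["cy"])/s["fy"],1.]); R=np.array(s["R"]); d=R.T@d
    return -R.T@np.array(s["t"]), d/np.linalg.norm(d)
def tri(s1,p1,s2,p2):
    c1,d1=ray(s1,*p1);c2,d2=ray(s2,*p2)
    a=np.linalg.lstsq(np.c_[d1,-d2],c2-c1,rcond=None)[0]
    q1,q2=c1+a[0]*d1,c2+a[1]*d2; return (q1+q2)/2,np.linalg.norm(q1-q2)
E
python3 - <<'E'
import pickle
from h import *
t=pickle.load(open("top0.pkl","rb"));s=pickle.load(open("side0.pkl","rb"))
def mask(s,roi):
    x0,x1,y0,y1=roi; h=cv2.cvtColor(s["bgr"],cv2.COLOR_BGR2HSV)
    m=np.zeros(h.shape[:2],np.uint8); m[y0:y1,x0:x1]=((h[...,1]>90)&(h[...,0]>10)&(h[...,0]<40))[y0:y1,x0:x1]*255
    c=max(cv2.findContours(m,0,1)[0],key=cv2.contourArea); return cv2.fitEllipse(cv2.convexHull(c)),cv2.boundingRect(c)
a=mask(t,(230,260,170,200));print(a, px2w(t,*a[0][0],.036))
b=mask(s,(255,290,190,220));print(b)
X=px2w(s,0.5*(b[1][0]*2+b[1][2]-1), b[1][1]+4.3,.036);print("side ray z=.036",X)
# lever: black sleeve & stem
import sys
cv=t["bgr"]
for y in range(196,228): print(y,cv2.cvtColor(cv,cv2.COLOR_BGR2GRAY)[y,128:162].tolist())
E
```

```text
(((244.04193115234375, 183.5474395751953), (8.680996894836426, 9.356029510498047), 167.5677947998047), (240, 179, 9, 10)) [ 0.55921839 -0.01096902  0.036     ]
(((272.6545715332031, 204.91619873046875), (12.239341735839844, 13.473490715026855), 90.69728088378906), (266, 199, 14, 12))
side ray z=.036 [ 0.56276043 -0.01444523  0.036     ]
196 [205, 203, 197, 191, 184, 194, 216, 230, 234, 233, 224, 190, 141, 112, 118, 138, 164, 191, 204, 202, 195, 187, 174, 165, 167, 170, 166, 157, 147, 135, 116, 100, 94, 94]
197 [220, 213, 204, 194, 187, 192, 208, 221, 228, 230, 224, 203, 160, 117, 108, 119, 138, 154, 162, 164, 168, 167, 157, 137, 120, 114, 106, 98, 91, 87, 85, 86, 92, 95]
198 [212, 205, 196, 188, 177, 169, 176, 189, 210, 227, 230, 222, 183, 129, 101, 100, 107, 113, 116, 126, 143, 154, 152, 133, 109, 86, 72, 66, 68, 75, 84, 90, 96, 96]
199 [177, 174, 175, 171, 159, 142, 132, 148, 183, 220, 233, 230, 199, 142, 101, 90, 90, 92, 95, 111, 139, 161, 167, 158, 132, 96, 68, 59, 64, 77, 88, 94, 94, 95]
200 [123, 129, 137, 142, 136, 118, 105, 121, 168, 215, 233, 233, 210, 157, 116, 105, 102, 10
[... 3542 characters left out ...]
00, 100, 101, 101, 101, 101, 100, 96, 95, 93, 93, 95]
224 [103, 104, 103, 103, 103, 103, 102, 104, 104, 103, 103, 103, 101, 93, 76, 64, 59, 60, 70, 83, 95, 98, 101, 101, 101, 100, 101, 100, 99, 96, 94, 92, 93, 94]
225 [104, 103, 103, 103, 102, 103, 102, 103, 101, 102, 103, 102, 102, 97, 87, 80, 79, 83, 87, 93, 99, 101, 101, 101, 100, 99, 100, 99, 99, 97, 93, 92, 92, 93]
226 [104, 104, 102, 103, 103, 102, 103, 103, 102, 102, 102, 102, 102, 100, 96, 93, 94, 97, 96, 98, 100, 99, 99, 101, 101, 99, 101, 100, 98, 97, 95, 92, 92, 92]
227 [104, 104, 104, 105, 104, 104, 103, 103, 104, 104, 102, 103, 102, 104, 101, 101, 100, 100, 101, 101, 102, 101, 100, 99, 100, 100, 100, 101, 99, 98, 97, 93, 93, 92]
```

```bash
cat >> h.py <<'E'
GR=0.163
def down(yaw): return [180,0,yaw]
def st(tag=""):
    s=r.sense(); print(tag,"t%.1f"%s["clock"],s["tcp_pos"].round(4),"yaw%.1f"%s["orientation"][2],"F",s["contact_force"].round(1),"op %.4f"%s["opening"]); return s
E
python3 - <<'E'
import pickle
from h import *
s=pickle.load(open("side0.pkl","rb"))
for b in blanks(s,.012,(200,300,255,310)): print(b)
for yaw,p in((61.7,(.443,-.241)),(110,(.5505,-.2487)),(172.5,(.57,.077)),(172.5,(.548,-.1))):
  for z in(.189,.21,.35): print(yaw,p,z,None if (q:=r.inverse_kinematics([*p,z],down(yaw))) is None else np.round(q,1))
r.reach([.32,.34,.42],down(137)); st()
r.reach([.443,-.241,.33],down(61.7)); st()
t=snap("top","t1");s=snap("side","s1")
for b in blanks(t):print(b)
pickle.dump(t,open("t1.pkl","wb"))
E
```

```text
(array([ 0.49016333, -0.2788448 ]), np.float64(85.82706277633615), np.float64(0.02111584933395038), np.float64(0.020572858475413253), (250.95774647887325, 288.9507042253521))
(array([ 0.44342836, -0.24060515]), np.float64(63.31678166819054), np.float64(0.0684765859812042), np.float64(0.02603637602255007), (227.76505139500733, 276.1674008810573))
(array([ 0.55500926, -0.24615877]), np.float64(108.80256055900409), np.float64(0.06789106388766476), np.float64(0.026890600333515844), (280.5698689956332, 275.5262008733624))
61.7 (0.443, -0.241) 0.189 [-32.4  -5.7 103.5   0.   82.2  -4.1]
61.7 (0.443, -0.241) 0.21 [-32.4  -6.7 102.2   0.   84.5  -4.1]
61.7 (0.443, -0.241) 0.35 [-32.4  -9.8  90.7   0.   99.1  -4.1]
110 (0.5505, -0.2487) 0.189 [-27.5   9.6  87.9   0.   82.6 -47.5]
110 (0.5505, -0.2487) 0.21 [-27.5   8.6  86.7   0.   84.7 -47.5]
110 (0.5505, -0.2487) 0.35 [-27.5   5.6  75.6   0.   98.8 -47.5]
172.5 (0.57, 0.077) 0.189 [  4.3   5.2  92.6   0.   82.2 -78.2]
172.5 (0.57, 0.077) 0.21 [  4.3   4.3  91.4   0.   84.4 -78.2]
172.5 (0.57, 0.077) 0.35 [  4.3   1.1  80.3   0.   98.6 -78.2]
172.5 (0.548, -0.1) 0.189 [-13.8   2.5  95.4   0.   82.1 -96.3]
172.5 (0.548, -0.1) 0.21 [-13.8   1.5  94.2   0.   84.3 -96.3]
172.5 (0.548, -0.1) 0.35 [-13.8  -1.6  83.    0.   98.6 -96.3]
 t1.0 [0.3199 0.3405 0.4199] yaw137.1 F [0.8 0.4 0.4] op 0.0878
 t3.1 [ 0.4434 -0.2403  0.3302] yaw61.8 F [-0.1  0.8  0.2] op 0.0878
(array([ 0.39713851, -0.21854159]), np.float64(146.18561621597743), np.float64(0.06936280419135107), np.float64(0.030048992275757556), (302.92490118577075, 232.47167325428194))
(array([ 0.4622439 , -0.33449813]), np.float64(56.86844903993013), np.float64(0.16369377275696453), np.float64(0.1414541611456429), (336.8279186004998, 214.53647506842793))
```

View pics/s1.png

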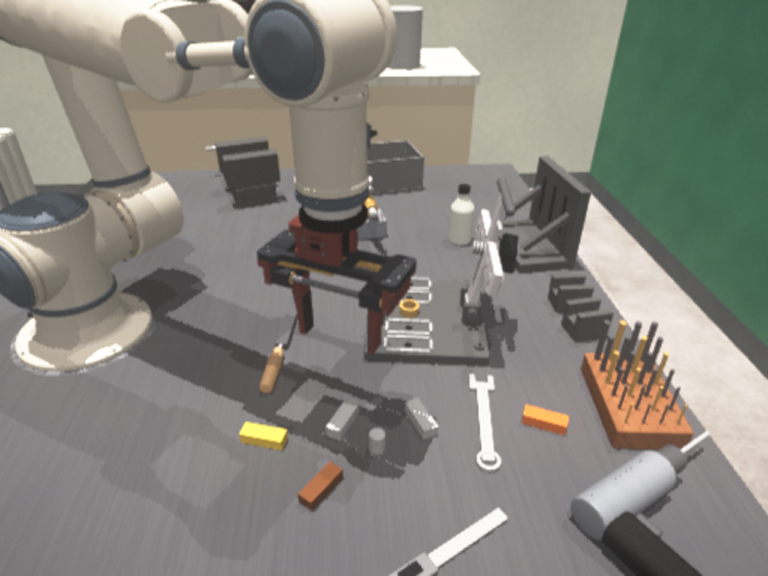

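The side view shows both blanks undisturbed at (342,418) and (421,417), with the gripper hovering above blank 1. Now I'll grasp it.

```bash
python3 - <<'E'
from h import *
r.reach([.4448,-.2396,.26],down(62))
r.servo_line([.4448,-.2396,.189],down(62),speed=.08); st()
r.grab(25); r.wait(.2); st("g")
r.servo_line([.4448,-.2396,.30],speed=.12); r.wait(.1); st("up")
t=snap("top","t2");s=snap("side","s2")
E
```

```text
t4.6 [ 0.445  -0.2397  0.1896] yaw62.0 F [ 0.3  0.1 -0.5] op 0.0873
g t5.9 [ 0.4448 -0.2396  0.189 ] yaw62.0 F [-0.1  0.  -0.4] op 0.0213
up t7.0 [ 0.4446 -0.2395  0.2987] yaw62.0 F [-0.5  0.9 -3.1] op 0.0216
```

View pics/s2.png

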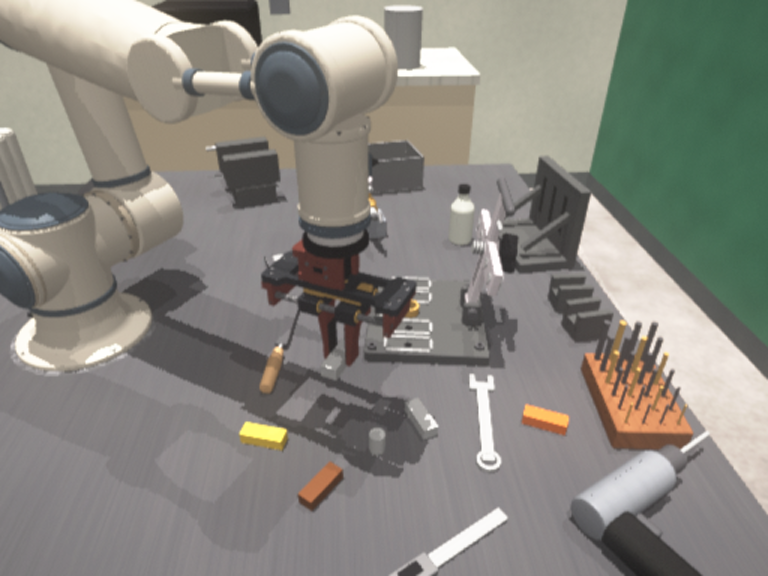

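```bash
cat >> h.py <<'E'
BOSS=np.array([.561,-.0127]); JY=-7.5
def jig(x,y,z=0):
    a=np.radians(JY); return np.array([*(BOSS+[x*np.cos(a)-y*np.sin(a),x*np.sin(a)+y*np.cos(a)]),z])
def crop(s,f,x0,y0,x1,y1,k): cv2.imwrite(f"pics/{f}.png",cv2.resize(s["bgr"][y0:y1,x0:x1],None,fx=k,fy=k,interpolation=cv2.INTER_CUBIC))
E
python3 - <<'E'
from h import *
r.reach([.50,-.17,.33],down(110))
p=jig(-.005,-.09,.26); r.reach(p,down(172.5)); 
r.servo_line(jig(-.005,-.09,.232),speed=.06);r.wait(.2);st()
t=snap("top","t3");s=snap("side","s3"); crop(s,"s3c",220,150,340,250,6);crop(t,"t3c",190,100,310,200,6)
for X in([*jig(-.03,-.101,.043)],[*jig(.03,-.101,.043)],[*jig(-.035,-.105,.024)],[*jig(.035,-.105,.024)]): print(((w2px(s,X)-[220,150]+.5)*6).round(0))
E
```

```text
t9.5 [ 0.5445 -0.1013  0.2325] yaw172.5 F [ 0.5 -0.4 -2.2] op 0.0219
[233. 449.]
[384. 456.]
[219. 493.]
[395. 500.]
```

View pics/s3c.png

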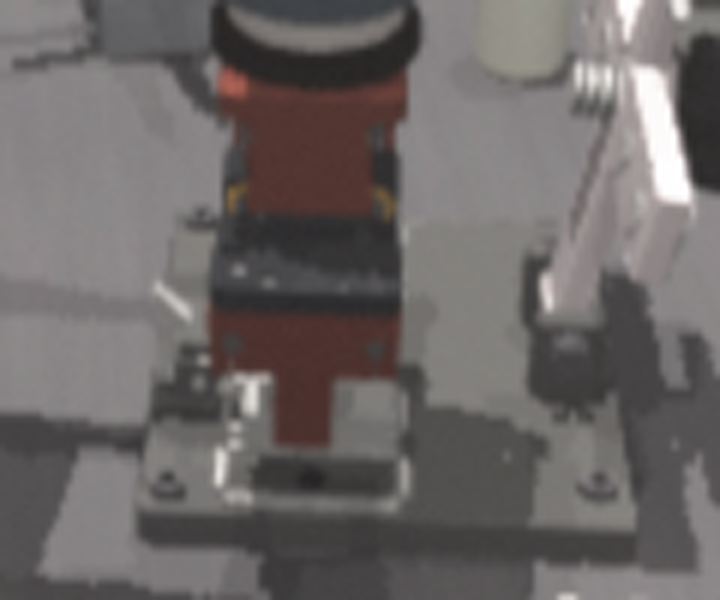

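View pics/t3c.png

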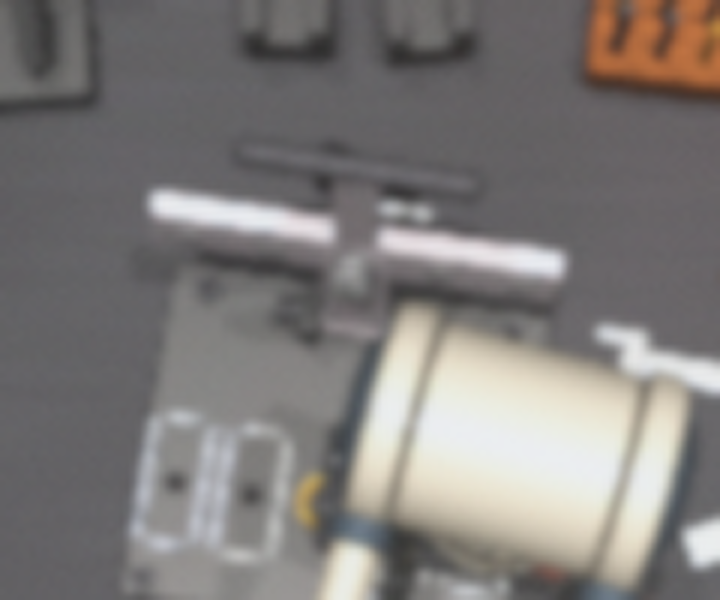

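```bash
python3 - <<'E'
from h import *
s=r.snapshot("side"); t=r.snapshot("top")
f=lambda X:((w2px(s,X)-[220,150]+.5)*6).round(0)
for d in(.011,.018,.0245): print("tip outer",d,f(jig(-.005,-.09-d,.0505)))
for y in(.105,.107,.109,.075,.073):print("rib",y,f(jig(0,-y,.024)))
print("base front bottom",f(jig(0,-.112,.0)),"top",f(jig(0,-.112,.02)), "corners",f(jig(-.07,-.112,.02)),f(jig(.13,-.112,.02)))
for z in(.034,.0435,.052): print("blank bottom/top near edge",z,f(jig(0,-.101,z)))
im=cv2.cvtColor(s["frame"],cv2.COLOR_RGB2GRAY)
for u in (257,268,283,286): print(u,im[208:244,u].tolist())
print(im[220,255:295].tolist())
E
```

```text
tip outer 0.011 [296. 437.]
tip outer 0.018 [296. 448.]
tip outer 0.0245 [295. 459.]
rib 0.105 [307. 496.]
rib 0.107 [307. 499.]
rib 0.109 [307. 503.]
rib 0.075 [309. 449.]
rib 0.073 [309. 446.]
base front bottom [305. 554.] top [306. 515.] corners [130. 508.] [636. 529.]
blank bottom/top near edge 0.034 [308. 470.]
blank bottom/top near edge 0.0435 [308. 452.]
blank bottom/top near edge 0.052 [309. 435.]
257 [60, 58, 59, 62, 87, 120, 129, 108, 95, 96, 96, 100, 108, 110, 105, 114, 138, 179, 196, 184, 178, 165, 144, 130, 144, 129, 105, 97, 70, 64, 63, 63, 67, 95, 120, 120]
268 [57, 57, 57, 56, 56, 56, 56, 56, 56, 56, 56, 58, 56, 57, 56, 60, 74, 82, 68, 57, 56, 55, 55, 65, 87, 109, 104, 82, 71, 64, 63, 63, 63, 67, 67, 61]
283 [64, 61, 60, 58, 63, 95, 121, 125, 126, 126, 125, 120, 114, 111, 110, 111, 113, 111, 94, 69, 65, 63, 63, 66, 78, 111, 121, 95, 77, 66, 64, 64, 62, 64, 69, 72]
286 [87, 92, 82, 63, 63, 73, 88, 102, 110, 112, 115, 110, 104, 101, 95, 84, 87, 95, 103, 115, 114, 111, 113, 112, 110, 114, 108, 93, 80, 68, 65, 65, 62, 63, 69, 76]
[81, 88, 108, 136, 145, 121, 113, 112, 110, 106, 85, 62, 56, 56, 56, 58, 58, 55, 57, 61, 92, 106, 108, 110, 111, 113, 113, 113, 114, 114, 108, 104, 113, 81, 78, 79, 79, 80, 81, 80]
```

```bash
sed -i 's/BOSS=np.array.*; JY/BOSS=np.array([.561,-.0107]); JY/' h.py; python3 - <<'E'
from h import *
r.servo_line(jig(-.008,-.09,.232),speed=.05)
for z in(.222,.216,.212,.2105): 
    r.servo_line(jig(-.008,-.09,z),speed=.03); r.wait(.1); S=st(z)
s=snap("side","s4"); crop(s,"s4c",220,150,340,250,6)
E
```

```text
0.222 t10.6 [ 0.5414 -0.0989  0.2221] yaw172.5 F [ 0.1  0.6 -2.8] op 0.0217
0.216 t11.0 [ 0.5413 -0.0989  0.216 ] yaw172.5 F [ 1.  -0.  -1.2] op 0.0216
0.212 t11.4 [ 0.5413 -0.0989  0.212 ] yaw172.5 F [ 0.3  0.1 -2. ] op 0.0221
0.2105 t11.8 [ 0.5413 -0.0989  0.2105] yaw172.5 F [-0.3  0.1 -2.1] op 0.0218
```

View pics/s4c.png

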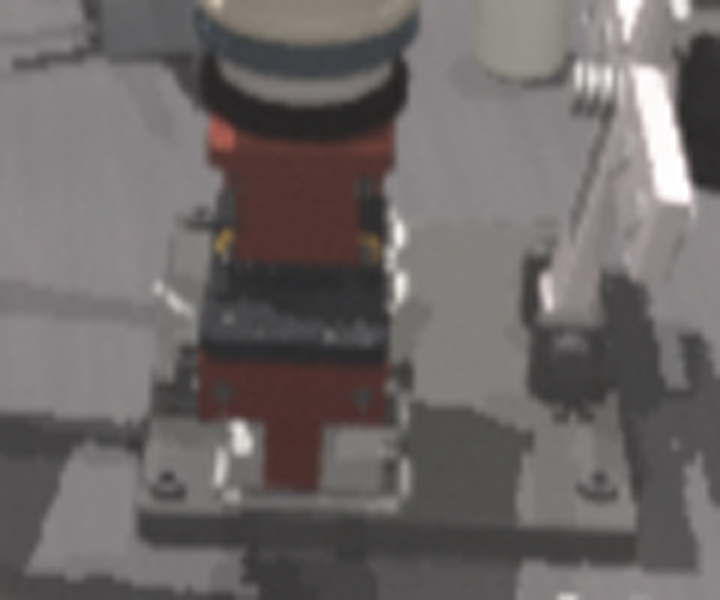

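The blank is inside the ribs with no contact force (ends at about x=245 to 395 in the crop). Releasing now.

```bash
python3 - <<'E'
from h import *
r.servo_line(jig(-.008,-.09,.2095),speed=.03); st()
r.let_go(); r.wait(.1)
r.servo_line(jig(-.008,-.09,.33),speed=.15)
r.reach([.44,.03,.36],down(150))
st()
t=snap("top","t5");s=snap("side","s5"); crop(s,"s5c",220,150,340,250,6);crop(t,"t5c",205,120,355,240,5)
for b in blanks(t,.018,(285,355,165,240)): print(b)
for b in blanks(t,.038,(230,285,165,210)): print("nest",b)
E
```

```text
t12.1 [ 0.5413 -0.0989  0.2094] yaw172.5 F [-0.2  1.  -2.4] op 0.0215
 t14.9 [0.4402 0.0298 0.3592] yaw150.1 F [ 0.3 -0.1  0.2] op 0.0877
(array([ 0.55057062, -0.24918941]), np.float64(110.05954478189818), np.float64(0.06294582583459059), np.float64(0.02533851933691113), (312.5324074074074, 188.44907407407408))
(array([ 0.62779543, -0.30113352]), np.float64(91.53757152637488), np.float64(0.1082011658431118), np.float64(0.02114936889350191), (327.7692307692308, 166.86923076923077))
nest (array([0.49096141, 0.01365065]), np.float64(1.76883006989857), np.float64(0.04454354218379886), np.float64(0.04114495788077196), (236.2246376811594, 203.1195652173913))
nest (array([ 0.54764481, -0.08639718]), np.float64(172.97143306821195), np.float64(0.10401987793679997), np.float64(0.09098054436307866), (265.8917171717172, 187.43676767676766))
nest (array([0.57793399, 0.0174396 ]), np.float64(17.591874291450864), np.float64(0.06143376606274867), np.float64(0.03834091456396569), (235.93540051679585, 177.85012919896639))
```

View pics/s5c.png

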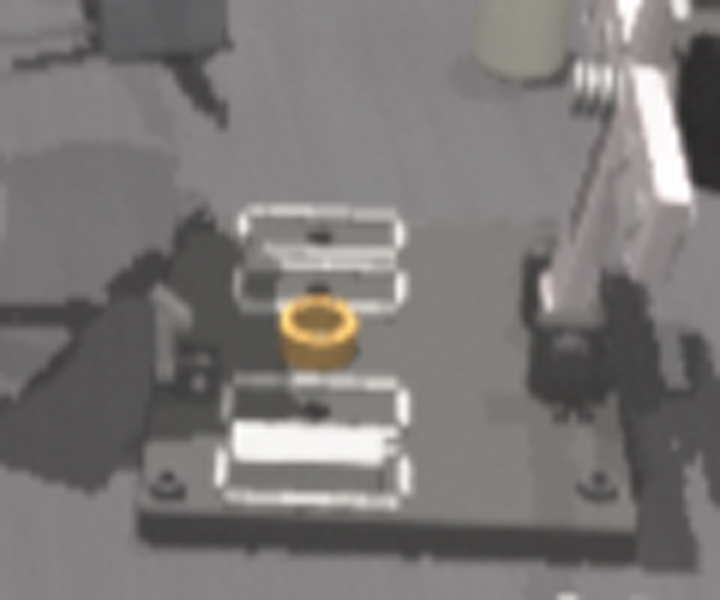

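View pics/t5c.png

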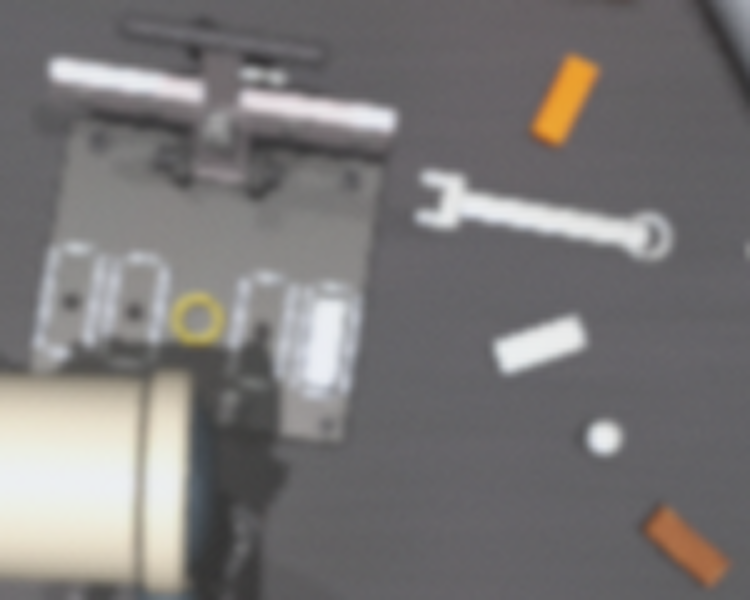

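Blank 1 sits centred in nest 1, at crop (325,342). Now blank 2 goes to nest 4.

```bash
python3 - <<'E'
from h import *
p=[.551,-.2505]
r.reach([.48,-.12,.36],down(130))
r.reach([*p,.27],down(110))
r.servo_line([*p,.189],down(110),speed=.1); 
r.grab(25); r.wait(.2); st("g")
r.servo_line([*p,.30],speed=.12); st("up")
r.reach([.47,-.08,.33],down(150))
r.reach(jig(0,.09,.27),down(172.5)); 
r.servo_line(jig(0,.09,.232),speed=.06);r.wait(.2);st()
t=snap("top","t6");s=snap("side","s6"); crop(s,"s6c",220,130,340,230,6)
f=lambda X:((w2px(s,X)-[220,130]+.5)*6).round(0)
print("tcp",f(jig(0,.079,.045)),"nest",f(jig(0,.09,.02)))
E
```

```text
g t18.6 [ 0.551  -0.2505  0.189 ] yaw110.0 F [ 1.  -0.2 -0.4] op 0.0217
up t19.7 [ 0.5508 -0.2504  0.2987] yaw110.0 F [ 1.1 -0.6 -1.5] op 0.0220
 t22.2 [0.5729 0.0786 0.2326] yaw172.5 F [ 0.5 -0.4 -1.6] op 0.0215
tcp [317. 325.] nest [316. 357.]
```

View pics/s6c.png

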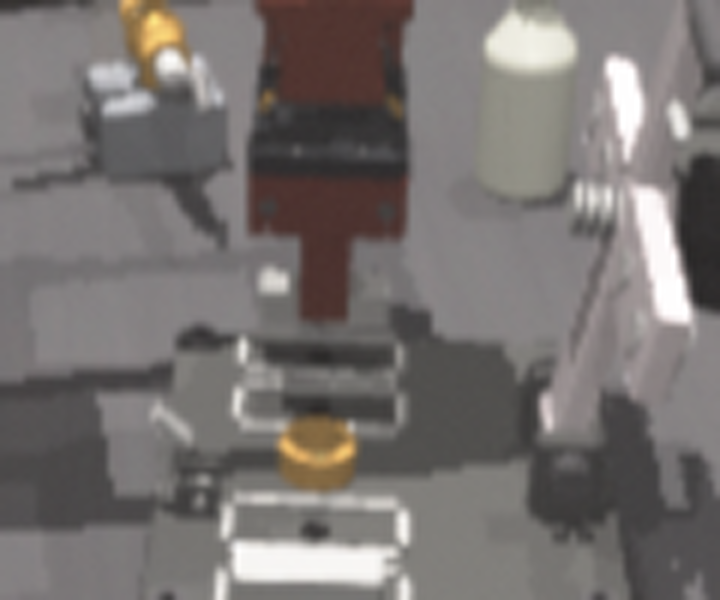

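The blank is centred in the fingers, about 258 to 390 around finger centre 325, and the nest centre is about 321. Descending.

```bash
python3 - <<'E'
from h import *
for z in(.222,.214,.2115,.2095): 
    r.servo_line(jig(-.001,.09,z),speed=.03); r.wait(.1); S=st(z)
    if abs(S["contact_force"][2]+1.8)>5: print("CONTACT");break
else:
    r.let_go(); r.wait(.1)
    r.servo_line(jig(-.001,.09,.33),speed=.15)
    r.reach([.40,.10,.36],down(150))
    t=snap("top","t7");s=snap("side","s7"); crop(s,"s7c",220,140,340,240,6);crop(t,"t7c",205,120,355,240,5)
E
```

```text
0.222 t22.9 [0.5718 0.0787 0.2221] yaw172.5 F [ 0.  -0.7 -2. ] op 0.0219
0.214 t23.4 [0.5718 0.0787 0.214 ] yaw172.5 F [ 0.3 -0.6 -0.6] op 0.0220
0.2115 t23.8 [0.5717 0.0787 0.2115] yaw172.5 F [ 0.8 -0.1 -2. ] op 0.0217
0.2095 t24.1 [0.5717 0.0787 0.2095] yaw172.5 F [ 0.7  0.4 -3. ] op 0.0216
```

View pics/s7c.png

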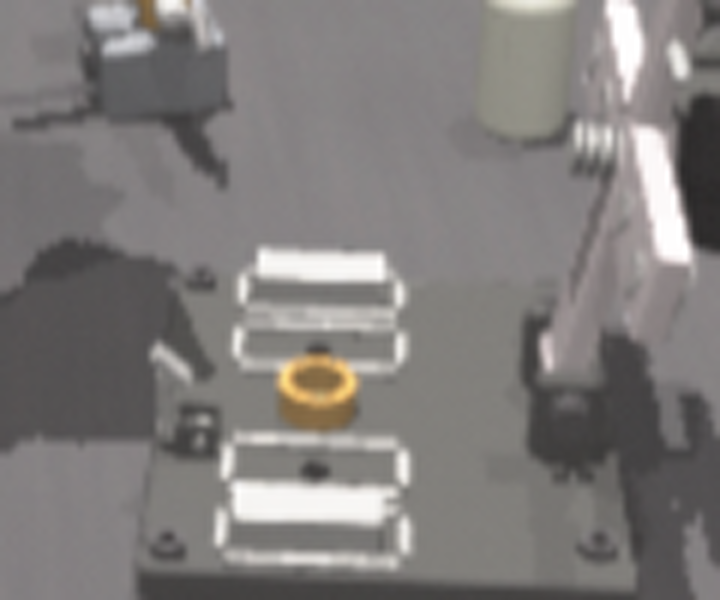

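View pics/t7c.png

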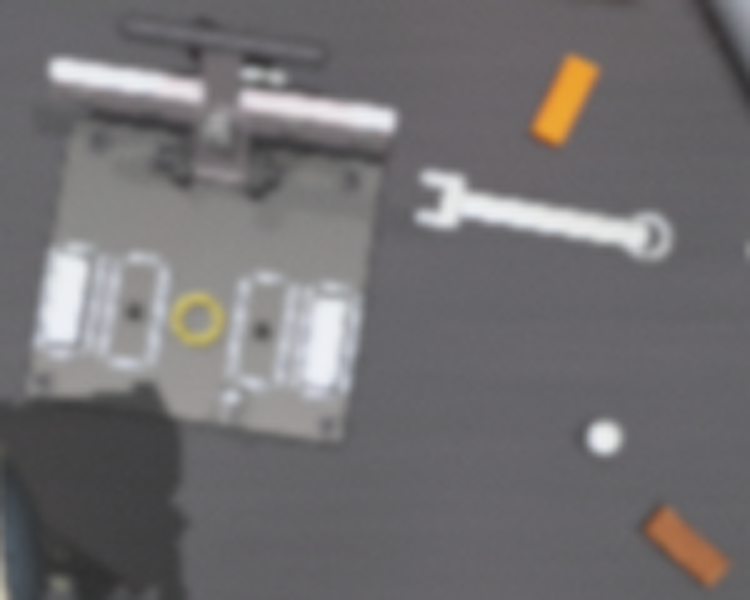

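Both blanks are seated flat in the outer nests. Next is the leaf, so I'll check the handle's position against the hinge geometry and check that the arm can follow the arc.

```bash
cat >> h.py <<'E'
def leafpose(th,alpha,y=.037,dz=0):
    h=np.array([.105-.2*np.cos(th),y,.048+.2*np.sin(th)+dz]); a=np.radians(alpha)
    p=h-GR*np.array([np.sin(a),0,-np.cos(a)]); return jig(*p),[180-alpha,0,JY+90]
E
python3 - <<'E'
from h import *
t=r.snapshot("top");s=r.snapshot("side")
c=lambda x,y:(205+x/5-.4,120+y/5-.4)
print(px2w(t,*c(222,38),.25),jig(.14,0,.245),"expected px t",w2px(t,jig(.14,0,.245)),c(222,38))
print("side ends",w2px(s,jig(.14,-.062,.245)),w2px(s,jig(.14,.062,.245)))
crop({"bgr":cv2.cvtColor(s["frame"],cv2.COLOR_RGB2BGR)},"s8c",290,120,380,195,8)
for i in range(11):
    th=1.745*(1-i/10); al=45*i/10
    p,o=leafpose(th,al); q=r.inverse_kinematics(p,o); print(i,p.round(3),None if q is None else q.round(1))
print(r.inverse_kinematics(jig(.14,.037,.50),[180,0,82.5]))
E
```

```text
[ 0.69878967 -0.02853803  0.25      ] [ 0.69980228 -0.02897367  0.245     ] expected px t [249.19844043 127.32254591] (249.0, 127.19999999999999)
side ends [339.25165264 141.61910285] [332.54839966 119.41879558]
0 [0.704 0.008 0.408] [ -2.1  22.3  50.4  -0.  107.3   5.4]
1 [0.657 0.014 0.41 ] [ -1.6  12.3  62.2  -0.5 101.    5.8]
2 [0.61  0.02  0.406] [-1.   2.8 73.1 -1.  95.1  6.3]
3 [0.564 0.026 0.394] [-0.3 -6.3 83.4 -1.7 89.4  7. ]
4 [0.521 0.032 0.376] [  0.6 -15.   93.3  -2.5  83.9   7.9]
5 [0.481 0.037 0.352] [  1.6 -23.5 102.9  -3.5  78.4   9.1]
6 [0.445 0.042 0.322] [  2.8 -31.6 112.2  -4.9  72.9  10.6]
7 [0.414 0.046 0.287] [  4.1 -39.4 121.1  -6.5  67.4  12.4]
8 [0.389 0.049 0.248] [  5.5 -46.5 129.7  -8.6  61.8  14.7]
9 [0.37  0.052 0.207] None
10 [0.357 0.053 0.163] None
[-2.13867105e+00  2.62946058e+01  3.57633200e+01 -2.54444375e-14
  1.17942074e+02  5.36132895e+00]
```

View pics/s8c.png

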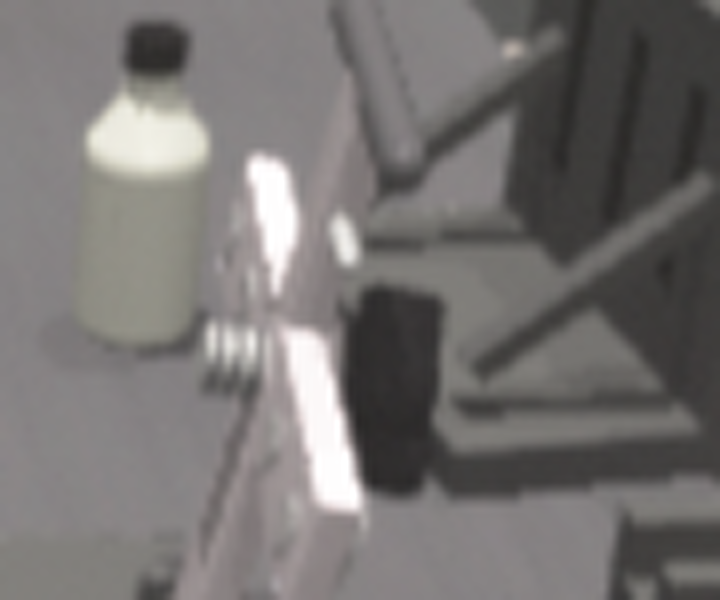

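```bash
python3 - <<'E'
from h import *
for am in(35,30,25,20):
  ok=[]
  for i in range(11):
    p,o=leafpose(1.745*(1-i/10)-.015*(i/10),am*i/10); q=r.inverse_kinematics(p,o); ok.append(None if q is None else round(float(q[1]),1))
  print(am,ok)
r.reach([.48,.04,.50],[180,0,82.5])
r.reach(jig(.14,.037,.49),[180,0,82.5])
r.servo_line(jig(.14,.037,.409),speed=.1); st()
s=snap("side","s9"); crop(s,"s9c",260,70,400,190,5)
E
```

```text
35 [22.3, 13.2, 4.5, -3.8, -11.8, -19.3, -26.4, -33.0, -38.7, -43.3, -46.3]
30 [22.3, 13.6, 5.4, -2.5, -10.0, -17.1, -23.7, -29.7, -34.8, -38.8, -41.1]
25 [22.3, 14.1, 6.3, -1.2, -8.3, -14.9, -21.0, -26.4, -30.9, -34.3, -36.0]
20 [22.3, 14.6, 7.2, 0.1, -6.5, -12.7, -18.4, -23.2, -27.1, -29.8, -31.0]
 t30.1 [0.7044 0.0077 0.4104] yaw82.5 F [ 0.  -0.2 -0.4] op 0.0878
```

View pics/s9c.png

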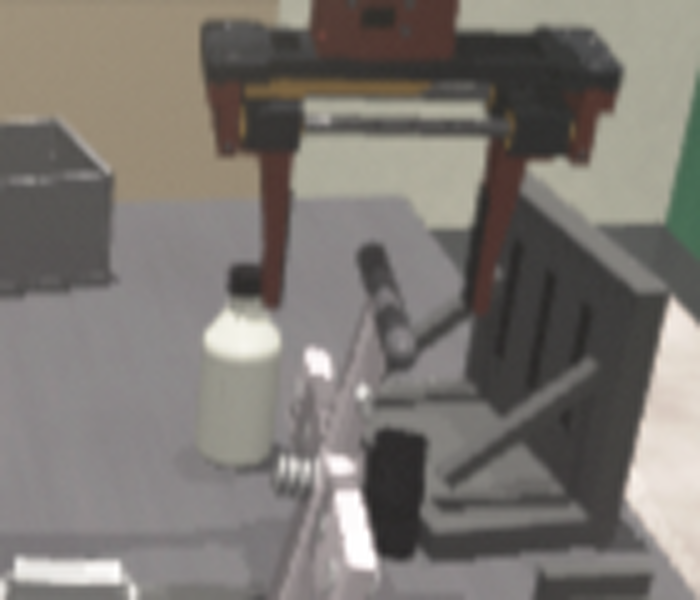

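The round handle at (385,300) sits midway between the finger tips. I'll grip it and follow the arc down.

```bash
python3 - <<'E'
from h import *
r.grab(45); r.wait(.15); S=st("g")
N=16
for i in range(1,N+1):
    f=i/N; p,o=leafpose(1.745*(1-f)-.012*f,30*f); r.servo_line(p,o,speed=.15 if i<15 else .06)
    if i%3==0 or i>13: 
        S=st(i)
    if S["opening"]<.010: print("LOST");break
r.wait(.3); st()
s=snap("side","s10"); crop(s,"s10c",190,110,340,230,5)
E
```

```text
g t31.4 [0.7046 0.0077 0.409 ] yaw82.5 F [-0.9 -0.6 -0. ] op 0.0129
3 t32.4 [0.6239 0.0185 0.4092] yaw82.5 F [3.4 1.2 6.5] op 0.0128
6 t33.4 [0.5465 0.0289 0.3859] yaw82.5 F [1.2 2.4 7.3] op 0.0129
9 t34.4 [0.4794 0.0377 0.341 ] yaw82.5 F [4.1 3.7 1.5] op 0.0129
12 t35.4 [0.4282 0.0444 0.2813] yaw82.5 F [5.8 5.  1.8] op 0.0134
14 t36.0 [0.405  0.0474 0.2356] yaw82.5 F [4.5 4.4 2.8] op 0.0129
15 t36.6 [0.3971 0.0484 0.2124] yaw82.5 F [1.6 4.8 4.4] op 0.0131
16 t37.2 [0.3916 0.0491 0.1883] yaw82.5 F [-2.   4.9  7.2] op 0.0130
 t37.5 [0.3916 0.0492 0.1884] yaw82.5 F [-2.3  4.5  8.1] op 0.0132
```

View pics/s10c.png

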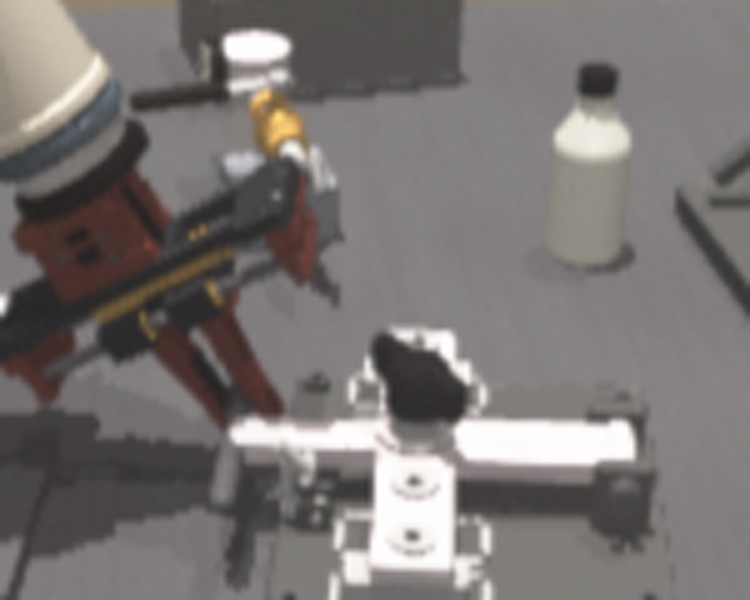

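The leaf is almost level with the handle gripped. I'll press a little further so the catch snaps over, watching the force.

```bash
python3 - <<'E'
from h import *
for th in(-.018,-.024,-.030):
    p,o=leafpose(th,30); r.servo_line(p,o,speed=.02); r.wait(.15); S=st(th)
    if S["contact_force"][2]>30: break
r.wait(.3)
p,o=leafpose(-.0,30); r.servo_line(p,o,speed=.02); r.wait(.2); st("relax0")
p,o=leafpose(.006,30); r.servo_line(p,o,speed=.02); r.wait(.2); st("relax.006")
p,o=leafpose(.02,30); r.servo_line(p,o,speed=.02); r.wait(.2); st("pull up .02")
s=snap("side","s11"); crop(s,"s11c",190,110,340,230,5)
E
```

```text
-0.018 t37.9 [0.3916 0.0491 0.1872] yaw82.5 F [-2.5  5.1  7.1] op 0.0131
-0.024 t38.3 [0.3917 0.0491 0.1861] yaw82.5 F [-3.   6.1  8.1] op 0.0129
-0.03 t38.7 [0.3917 0.0491 0.1848] yaw82.5 F [-1.7  6.   7.6] op 0.0130
relax0 t39.7 [0.3917 0.0491 0.189 ] yaw82.5 F [13.7  5.8 -5.1] op 0.0130
relax.006 t40.1 [0.3917 0.0491 0.1894] yaw82.5 F [ 20.5   4.8 -11.6] op 0.0132
pull up .02 t40.6 [0.3917 0.049  0.1901] yaw82.5 F [ 34.8   5.2 -24.7] op 0.0129
```

View pics/s11c.png

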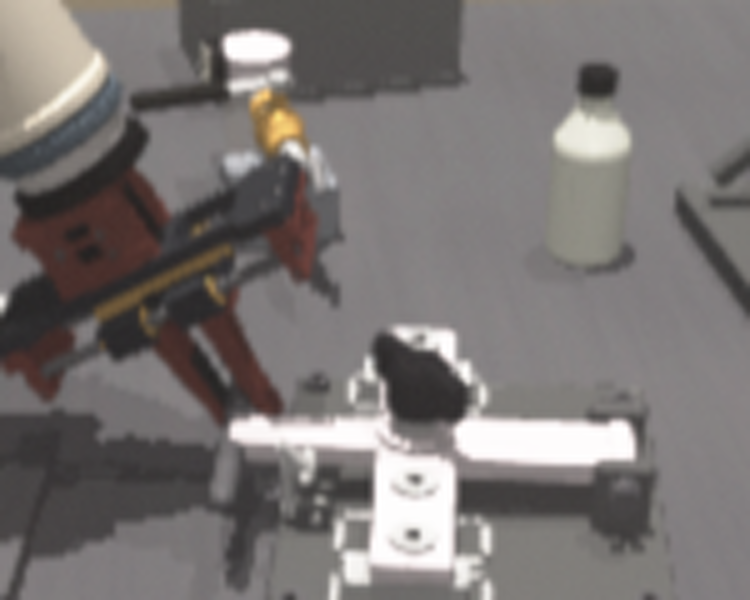

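The catch holds: pulling up met 25 N with the handle at closed height. I'll relax, rotate the wrist to 15° for bench clearance, release and retreat, then look at the knob.

```bash
python3 - <<'E'
from h import *
p,o=leafpose(.004,30); r.servo_line(p,o,speed=.03); st()
p,o=leafpose(.002,15); r.servo_line(p,o,speed=.05); r.wait(.1); st("rot")
r.let_go(); r.wait(.1); st("open")
d=jig(*(np.array([np.sin(np.radians(15)),0,-np.cos(np.radians(15))])))-jig(0,0,0)
r.servo_line(r.sense()["tcp_pos"]-.13*d,speed=.12); st()
r.reach([.30,.22,.40],[180,0,100]); st()
t=snap("top","t12");s=snap("side","s12"); crop(s,"s12c",210,130,330,230,6);crop(t,"t12c",190,120,310,220,6)
E
```

```text
t40.9 [0.3917 0.0491 0.1892] yaw82.5 F [17.3  4.5 -9.8] op 0.0130
rot t42.0 [0.4305 0.044  0.2055] yaw82.5 F [ 4.5  4.1 -1.2] op 0.0129
open t43.3 [0.4298 0.0439 0.2058] yaw82.5 F [-0.6  1.3  0.6] op 0.0877
 t44.6 [0.3964 0.0483 0.3304] yaw82.5 F [-0. -0. -0.] op 0.0878
 t45.5 [0.3004 0.2197 0.3992] yaw100.0 F [0.3 0.2 0.4] op 0.0878
```

View pics/s12c.png

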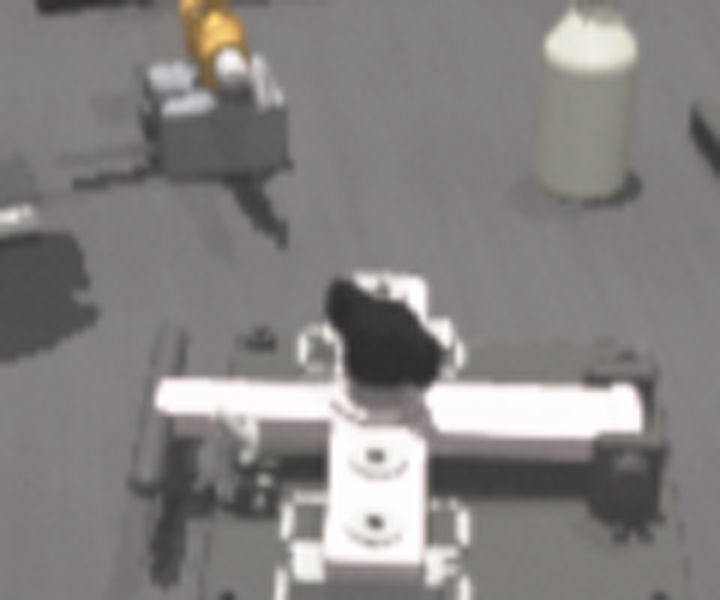

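View pics/t12c.png

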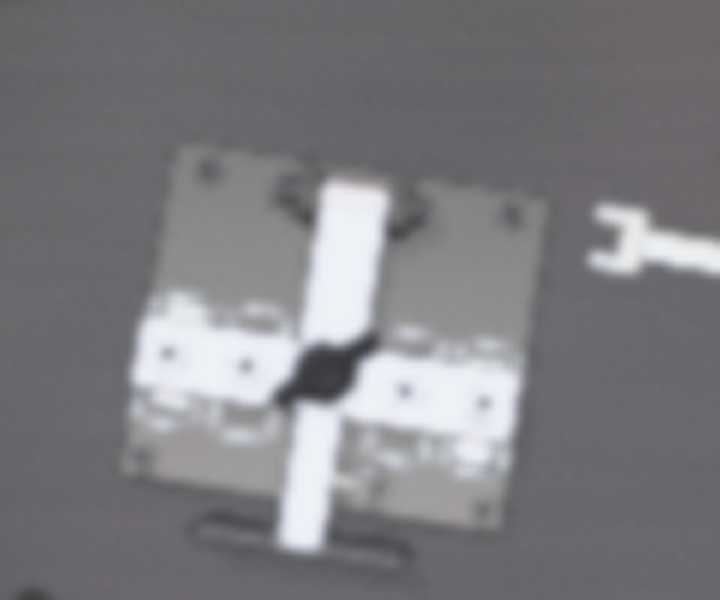

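The leaf is level and latched (white bar down; catch hook at side crop (235,435)). The knob's black wings run from (282,400) to (375,340) in the top crop. I'll measure the wing direction.

```bash
cat >> h.py <<'E'
def wing(t,z=.1):
    x0,x1,y0,y1=228,262,168,196
    h=cv2.cvtColor(t["bgr"],cv2.COLOR_BGR2HSV)[...,2]; m=np.zeros_like(h); m[y0:y1,x0:x1]=(h[y0:y1,x0:x1]<75)*255
    c=max(cv2.findContours(m,0,1)[0],key=cv2.contourArea); hull=cv2.convexHull(c)[:,0]
    P=np.array([px2w(t,*q,z)[:2] for q in hull]); D=np.linalg.norm(P[:,None]-P[None],axis=2); i,j=np.unravel_index(D.argmax(),D.shape)
    ys,xs=np.nonzero(cv2.drawContours(np.zeros_like(h),[c],-1,255,-1)); Q=np.array([px2w(t,x,y,z)[:2] for x,y in zip(xs,ys)]); w=np.linalg.eigh(np.cov(Q.T))[1][:,1]
    M=Q.mean(0); return M,np.degrees(np.arctan2(*w[::-1]))%180,D.max(),np.degrees(np.arctan2(*(P[i]-P[j])[::-1]))%180
E
python3 - <<'E'
from h import *
t=snap("top","t13"); print(wing(t),jig(0,0)); 
s=r.snapshot("side"); g=cv2.cvtColor(s["frame"],cv2.COLOR_RGB2GRAY)
print("knob top proj at z .096/.1045:",w2px(s,jig(0,0,.096)),w2px(s,jig(0,0,.1045)))
E
```

```text
(array([ 0.55700427, -0.01135877]), np.float64(123.89147836629769), np.float64(0.04705990727576063), np.float64(125.46020610880592)) [ 0.561  -0.0107  0.    ]
knob top proj at z .096/.1045: [272.37084904 183.04392168] [272.4737274  180.17400168]
```

```bash
python3 - <<'E'
from h import *
Y=124.5
r.reach([.46,.06,.40],down(Y))
r.reach(jig(0,0,.33),down(Y))
r.servo_line(jig(0,0,.274),speed=.06); st("dn")
r.grab(12); r.wait(.2); st("g")
s=snap("side","s14"); crop(s,"s14c",210,110,330,210,6)
E
```

```text
dn t48.3 [ 0.5611 -0.0107  0.2745] yaw124.5 F [ 0.2 -0.2  0.8] op 0.0879
g t49.4 [ 0.5608 -0.0108  0.274 ] yaw124.5 F [-3.2 -2.   1.4] op 0.0292
```

View pics/s14c.png

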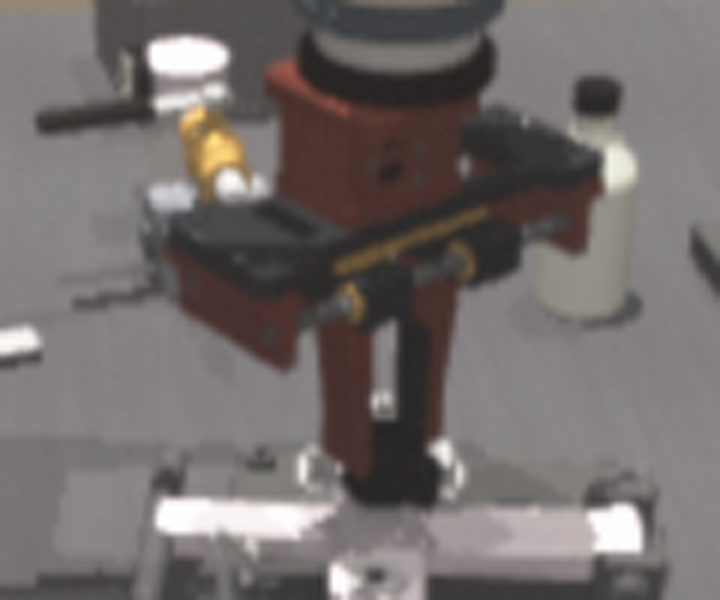

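```bash
python3 - <<'E'
from h import *
S=st(); print(S["torque"].round(3))
r.wait(.3); S=st(); print(S["torque"].round(3))
s=snap("side","s15"); crop(s,"s15c",250,160,305,205,13)
E
```

```text
t49.5 [ 0.5609 -0.0108  0.274 ] yaw124.5 F [-2.9 -1.4  1.3] op 0.0295
[-0.347  0.555 -0.027]
 t49.8 [ 0.5609 -0.0108  0.2739] yaw124.5 F [-2.9 -1.9  1.9] op 0.0296
[-0.487  0.693 -0.018]
```

View pics/s15c.png

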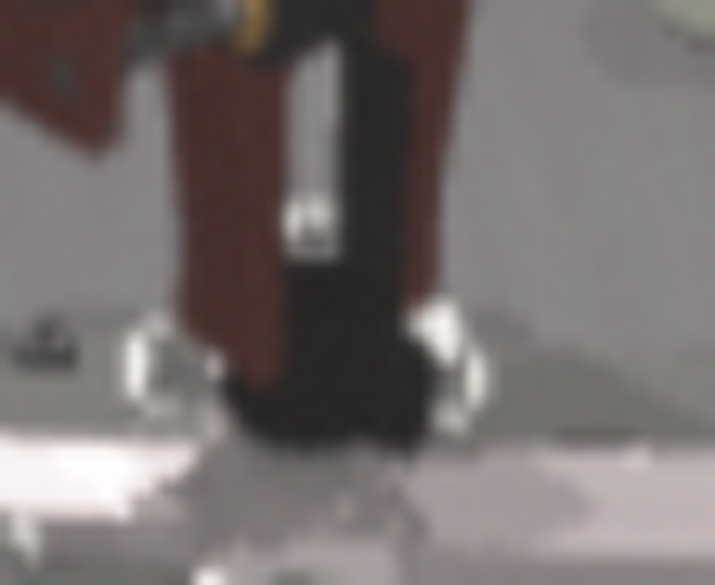

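The opening reads 29 mm rather than 13, so the tips may be on the hub. I'll lift slightly and regrip on the wings only.

```bash
python3 - <<'E'
from h import *
r.let_go(); r.servo_line(jig(0,0,.280),speed=.06)
r.grab(12); r.wait(.3); S=st("g"); print(S["torque"].round(3))
s=snap("side","s16"); crop(s,"s16c",250,155,305,200,13)
E
```

```text
g t52.4 [ 0.5609 -0.0108  0.2799] yaw124.5 F [-2.6 -2.1  1.2] op 0.0286
[-0.334  0.568 -0.028]
```

View pics/s16c.png

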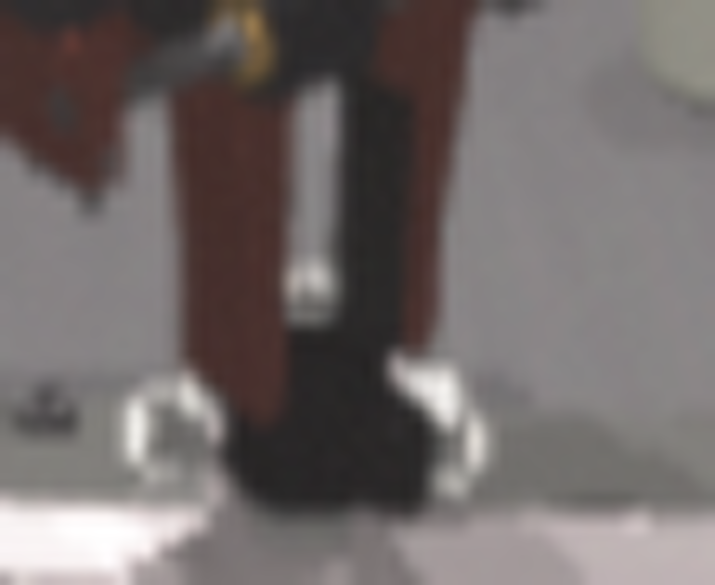

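```bash
python3 - <<'E'
from h import *
a=np.radians(124.5); j=np.array([np.sin(a),-np.cos(a),0])
b=jig(0,0,.280)
for k in(-.002,-.004,-.006):
    r.servo_line(b+k*j,speed=.03); r.wait(.15); S=st(k); print(S["torque"].round(2))
E
```

```text
-0.002 t52.8 [ 0.5598 -0.0114  0.2802] yaw124.5 F [ 4.6  2.  -1.4] op 0.0285
[ 0.52 -0.89 -0.06]
-0.004 t53.2 [ 0.5587 -0.012   0.2805] yaw124.6 F [ 8.7  4.7 -1.8] op 0.0286
[ 0.95 -1.59 -0.07]
-0.006 t53.6 [ 0.5577 -0.0126  0.2809] yaw124.6 F [13.8  7.7 -3.7] op 0.0285
[ 1.4  -2.35  0.05]
```

It really is gripped symmetrically, centred within 1 mm. I'll use this grip, turn back 75° anticlockwise, release and look.

```bash
python3 - <<'E'
from h import *
a=np.radians(124.5); j=np.array([np.sin(a),-np.cos(a),0])
b=jig(0,0,.280)-.0008*j
r.servo_line(b,speed=.03);r.wait(.1);S=st("c")
for y in range(15,76,15):
    r.servo_line(b,down(124.5+y),speed=.1); r.wait(.05); S=st(y); print(S["torque"].round(3))
r.let_go(); r.wait(.3)
r.servo_line(b+[0,0,.05],speed=.15)
r.reach([.44,.10,.36],down(170))
t=snap("top","t17");s=snap("side","s17"); crop(s,"s17c",210,130,330,230,6);crop(t,"t17c",190,120,310,220,6); print(wing(t))
E
```

```text
c t54.0 [ 0.5602 -0.0112  0.2802] yaw124.5 F [0.8 1.5 1.5] op 0.0287
15 t54.5 [ 0.5602 -0.0113  0.2803] yaw139.3 F [0.8 0.2 2.5] op 0.0286
[-0.015  0.228 -0.067]
30 t55.0 [ 0.5603 -0.0114  0.2802] yaw154.3 F [ 0.6 -2.1  2.3] op 0.0285
[-0.346  0.072  0.084]
45 t55.4 [ 0.5605 -0.0115  0.2805] yaw169.3 F [-0.3 -4.6  4.7] op 0.0284
[-0.681 -0.098  0.069]
60 t55.9 [ 0.5605 -0.0115  0.2781] yaw-175.7 F [ 3.7 -3.5 -5.1] op 0.0279
[-0.757 -0.799  0.019]
75 t56.3 [ 0.5606 -0.0114  0.2789] yaw-160.7 F [ 4.4 -3.6 -3.2] op 0.0127
[-0.583 -0.72   0.015]
(array([ 0.55855731, -0.01215101]), np.float64(21.46914467972269), np.float64(0.053027994387737094), np.float64(23.422035880261802))
```

View pics/s17c.png

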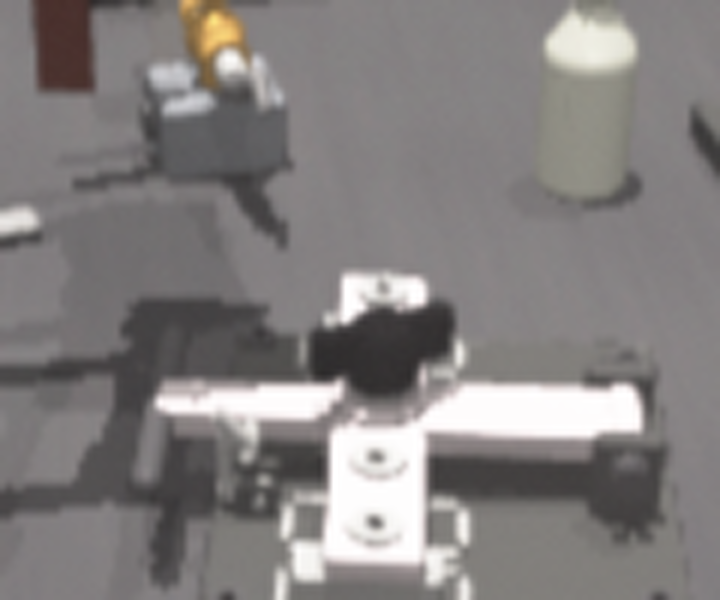

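View pics/t17c.png

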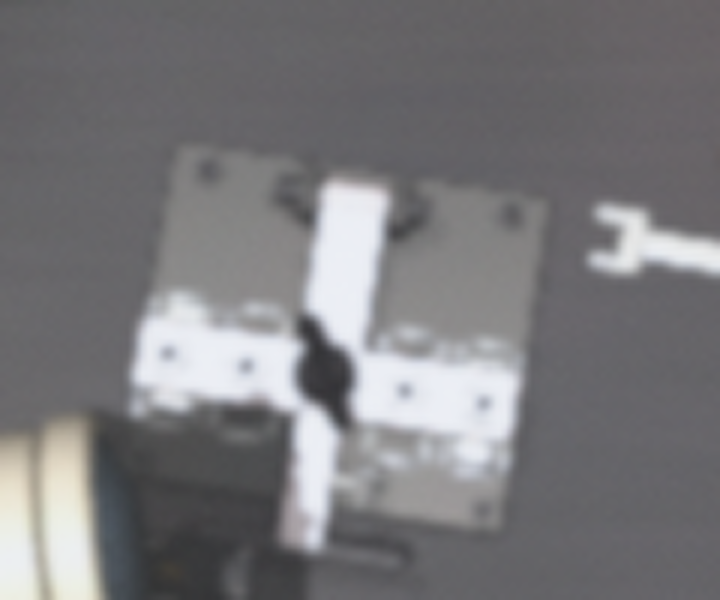

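The wings turned from 124.5° to about 201.5°. The knob sits about 5 mm lower (hub bottom moved from 385 to 395 in the crop), and the grip closed to 12.7 mm mid-turn, so the thread has clicked in. I'll regrip, nudge 5° further back to be sure, then run forward to the stop.

```bash
python3 - <<'E'
from h import *
Y=201.0
b=jig(0,0,.276); b[:2]-=[.0008,.0005]
r.reach(b+[0,0,.05],down(Y)); r.servo_line(b,speed=.06)
r.grab(14); r.wait(.2); S=st("g")
r.servo_line(b,down(Y+5),speed=.1); r.wait(.3); S=st("back5"); print(S["torque"].round(3))
tot=0; Y+=5; n=0
while tot<258:
    tot+=10; p=b-[0,0,.00095*np.radians(tot)]
    r.servo_line(p,down(Y-tot),speed=.15); S=r.sense()
    if tot%30==0 or tot>190: print(tot,"F",S["contact_force"].round(1),"T",S["torque"].round(3),"op %.4f"%S["opening"],"j6 %.0f"%S["joints"][5])
    if abs(S["torque"][2])>.3: break
r.wait(.2); S=st("end"); print(S["torque"].round(3))
E
```

```text
g t62.1 [ 0.5603 -0.0115  0.2761] yaw-159.0 F [ 2.2 -3.8 -0.1] op 0.0281
back5 t62.6 [ 0.5603 -0.0115  0.2761] yaw-154.2 F [ 1.5 -4.8 -0.3] op 0.0279
[-0.818 -0.38  -0.005]
30 F [ 2.7 -4.1 -1. ] T [-0.841 -0.352 -0.1  ] op 0.0278 j6 -91
60 F [ 3.1 -4.9 -1.4] T [-0.728 -0.49  -0.065] op 0.0284 j6 -61
90 F [ 3. -3. -2.] T [-0.592 -0.693 -0.037] op 0.0279 j6 -31
120 F [ 5.3 -2.7 -2.7] T [-0.617 -0.817 -0.049] op 0.0277 j6 -1
150 F [ 5.9 -3.8 -1.4] T [-0.711 -0.956 -0.071] op 0.0279 j6 29
180 F [ 6.  -3.9 -1.3] T [-0.802 -0.91  -0.052] op 0.0279 j6 59
200 F [ 4.4 -4.5 -1.5] T [-0.85  -0.904 -0.023] op 0.0283 j6 79
210 F [ 5.8 -4.8 -1.2] T [-0.84  -0.863 -0.032] op 0.0281 j6 89
220 F [ 5.3 -4.7 -2.1] T [-0.887 -0.818 -0.082] op 0.0279 j6 99
230 F [ 4.4 -4.1 -1.7] T [-0.841 -0.475 -0.012] op 0.0280 j6 109
240 F [-1.3 -0.8  1.2] T [-0.204  0.56  -0.143] op 0.0278 j6 119
250 F [ 0.9 -1.7  2.8] T [-0.267  0.11   0.017] op 0.0282 j6 129
260 F [-1.1 -0.2  3.5] T [ 0.053  0.235 -0.077] op 0.0280 j6 139
end t71.3 [ 0.5602 -0.011   0.2721] yaw-53.8 F [-1.1  0.9  4.3] op 0.0279
[0.163 0.289 0.034]
```

```bash
python3 - <<'E'
from h import *
r.let_go(); r.wait(.2)
r.servo_line(r.sense()["tcp_pos"]+[0,0,.055],speed=.15)
r.reach([.44,.10,.36],down(100))
t=snap("top","t18");s=snap("side","s18"); crop(s,"s18c",210,130,330,230,6);crop(t,"t18c",190,120,310,220,6); print(wing(t))
E
```

```text
(array([ 0.55594565, -0.01239612]), np.float64(158.5093918834419), np.float64(0.04685546326552594), np.float64(157.06524666156525))
```

View pics/s18c.png

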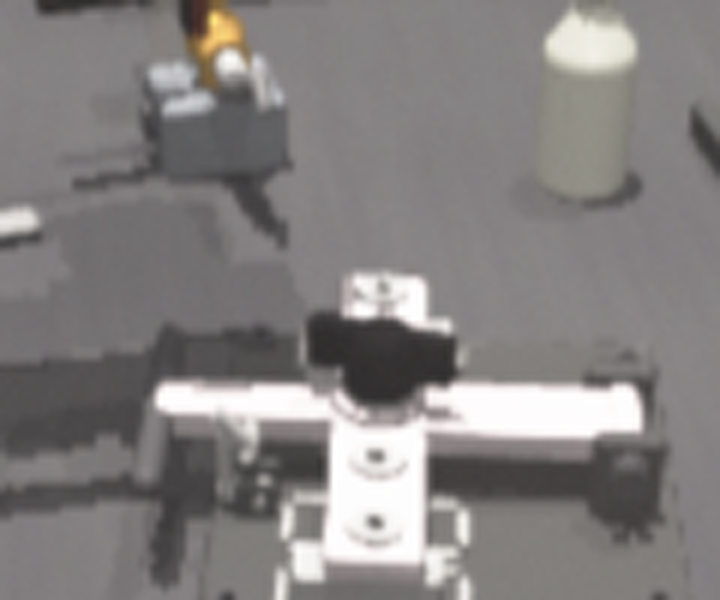

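View pics/t18c.png

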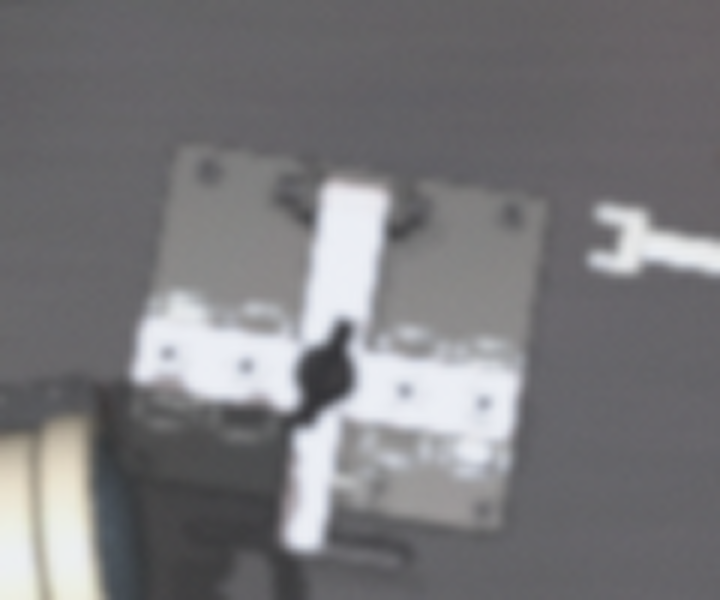

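The wings stand at about 157.5°. With the wings along the jig's x at knob = 0 (172.5°), home (3.4 rad) should put them at 157.7°, so the knob is home. The start angle also comes out at about 0.8 rad, which is in the stated range. Now the valve: I'll move the arm clear and measure it.

```bash
python3 - <<'E'
from h import *
import pickle
r.reach([.42,-.20,.42],down(100))
t=snap("top","t19");s=snap("side","s19"); pickle.dump((t,s),open("v.pkl","wb"))
crop(t,"t19c",95,165,185,235,8);crop(s,"s19c",215,110,285,170,10)
E
```

```text
(no output)
```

View pics/t19c.png

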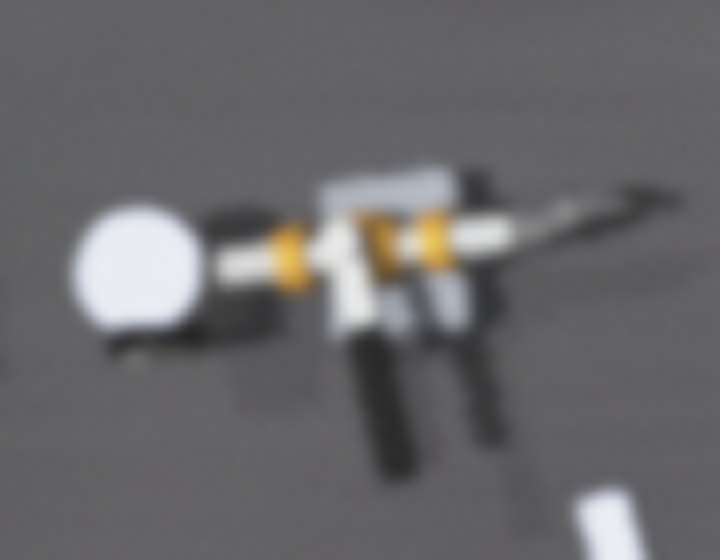

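View pics/s19c.png

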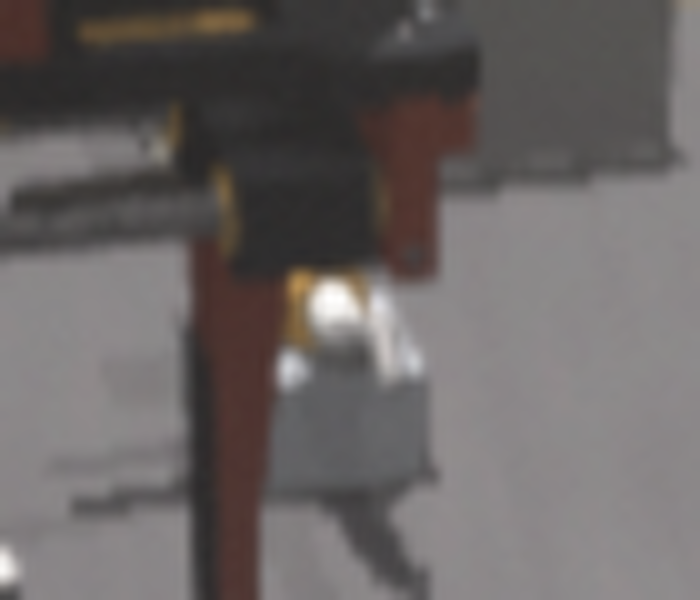

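```bash
python3 - <<'E'
from h import *
import pickle
t,s=pickle.load(open("v.pkl","rb"))
c=lambda x,y:(95+(x+.5)/8-.5,165+(y+.5)/8-.5)
w=lambda x,y,z:px2w(t,*c(x,y),z)
ang=lambda a,b:np.degrees(np.arctan2(*(b-a)[1::-1]))
a,b=w(240,266,.08),w(490,232,.08); print("pipe y dir",ang(b,a),np.linalg.norm(a-b))
print("block edges",ang(w(455,170,.044),w(322,188,.044)),ang(w(467,325,.044),w(455,170,.044)))
# sleeve by dark mask
g=cv2.cvtColor(t["bgr"],cv2.COLOR_BGR2GRAY); m=np.zeros_like(g); m[205:228,134:152]=(g[205:228,134:152]<70)*255
m[:,149:]=0
cn=max(cv2.findContours(m,0,1)[0],key=cv2.contourArea); print(cv2.minAreaRect(cn))
bx=cv2.boxPoints(cv2.minAreaRect(cn)); P=np.array([px2w(t,*q,.111)[:2] for q in bx]); print(P.round(4),P.mean(0))
ys,xs=np.nonzero(m); Q=np.array([px2w(t,x,y,.111)[:2] for x,y in zip(xs,ys)]); v=np.linalg.eigh(np.cov(Q.T))[1][:,1]; v*=np.sign(v[0]); print("sleeve centre",Q.mean(0),"dir to axis",np.degrees(np.arctan2(v[1],v[0])),"axis",Q.mean(0)+.067*v)
print("stem in image ~", w(342,235,.104))
print("white->sleeve dir",ang(w(398,470,.108),w(342,235,.108)))
E
```

```text
pipe y dir 99.35669282286669 0.10465381381847833
block edges 99.31895409681634 7.284228074125793
((142.7951202392578, 215.5438995361328), (17.879817962646484, 5.517600059509277), 77.90524291992188)
[[0.4645 0.3248]
 [0.4687 0.3075]
 [0.4129 0.2926]
 [0.4087 0.3097]] [0.43870183 0.30866106]
sleeve centre [0.43980855 0.30827709] dir to axis 12.909189512407545 axis [0.50511515 0.32324532]
stem in image ~ [0.50831337 0.3324227  0.104     ]
white->sleeve dir 16.36861751432693
```

```bash
python3 - <<'E'
from h import *
A=np.array([.506,.326]); 
def pose(deg,z=.106+GR): a=np.radians(deg); return [*(A+.067*np.array([np.cos(a),np.sin(a)])),z],down(deg)
p0,o0=pose(194.5); print(p0, r.inverse_kinematics(p0,o0))
p1,o1=pose(236); print(p1, r.inverse_kinematics(p1,o1))
r.reach([p0[0],p0[1],.36],o0); 
r.servo_line(p0,o0,speed=.1); st()
r.grab(12); r.wait(.2); S=st("g"); print(S["torque"].round(2))
s=snap("side","s20"); crop(s,"s20c",205,80,305,160,7)
E
```

```text
[np.float64(0.4411341080946668), np.float64(0.3092245397283524), 0.269] [ 31.41105469  -3.31481734  92.89780791   0.          90.41700943
 -73.08894531]
[np.float64(0.46853407546745995), np.float64(0.2704544826388122), 0.269] [  26.3917788    -2.96134922   92.55723313    0.           90.40411609
 -119.6082212 ]
 t79.4 [0.4413 0.3093 0.2699] yaw-165.5 F [0.4 0.4 0.4] op 0.0881
g t80.7 [0.441  0.3094 0.269 ] yaw-165.5 F [-0.9  2.9  0.1] op 0.0167
[0.36 0.15 0.18]
```

View pics/s20c.png

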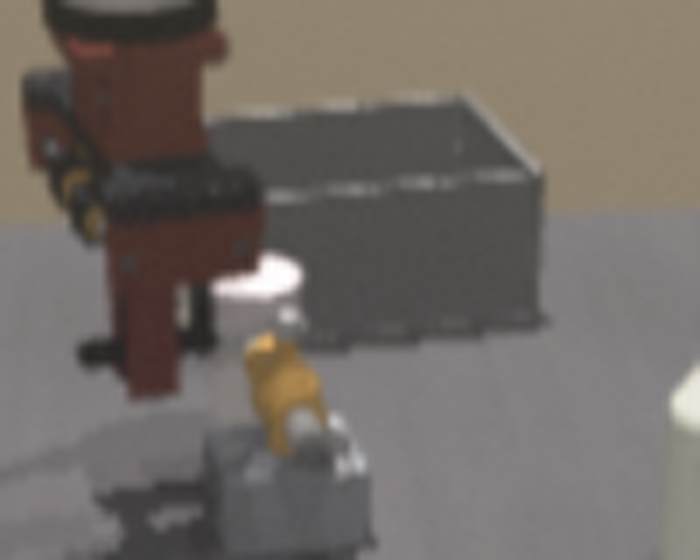

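The grip is on the black sleeve (opening 16.7 mm against a 16 mm sleeve). Turning along the arc to 45°.

```bash
python3 - <<'E'
from h import *
A=np.array([.506,.326]); 
def pose(deg,z=.106+GR): a=np.radians(deg); return [*(A+.067*np.array([np.cos(a),np.sin(a)])),z],down(deg)
for d in(202,210,218,226,234.5):
    p,o=pose(d); r.servo_line(p,o,speed=.06); S=st(d)
r.wait(.3); S=st(); print(S["torque"].round(2))
r.let_go(); r.wait(.1)
r.servo_line(S["tcp_pos"]+[0,0,.09],speed=.12)
r.reach([.42,-.05,.42],down(160)); r.reach([.42,-.20,.42],down(100))
t=snap("top","t21");s=snap("side","s21");crop(t,"t21c",95,165,185,235,8)
E
```

```text
202 t81.1 [0.4441 0.3009 0.269 ] yaw-158.2 F [ 2.6  1.9 -2.2] op 0.0166
210 t81.4 [0.4484 0.2927 0.2691] yaw-150.2 F [ 3.2  4.8 -2.5] op 0.0167
218 t81.7 [0.4537 0.2853 0.2691] yaw-142.1 F [ 4.4  6.  -3.2] op 0.0165
226 t82.0 [0.4599 0.2786 0.269 ] yaw-134.1 F [ 3.6  6.9 -2.9] op 0.0162
234.5 t82.3 [0.4674 0.2726 0.2691] yaw-125.6 F [ 3.8  8.3 -3.2] op 0.0160
 t82.6 [0.4673 0.2726 0.2691] yaw-125.6 F [ 2.9  7.9 -3.1] op 0.0162
[ 1.35 -0.63  0.26]
```

View pics/t21c.png

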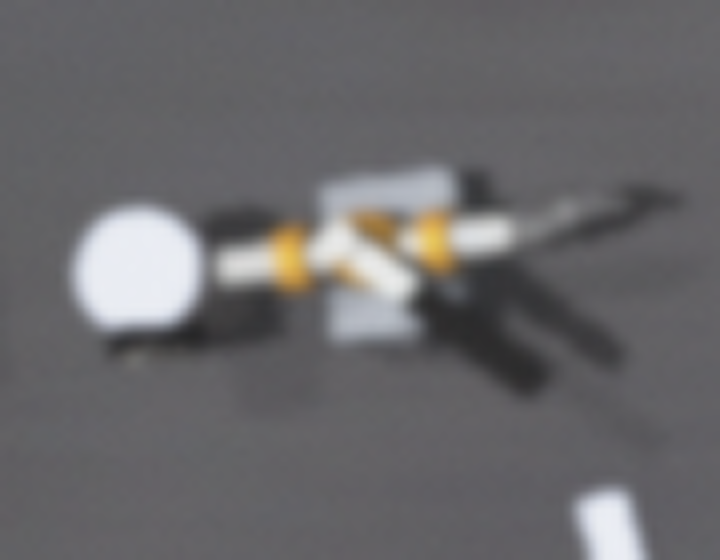

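View pics/t21.png

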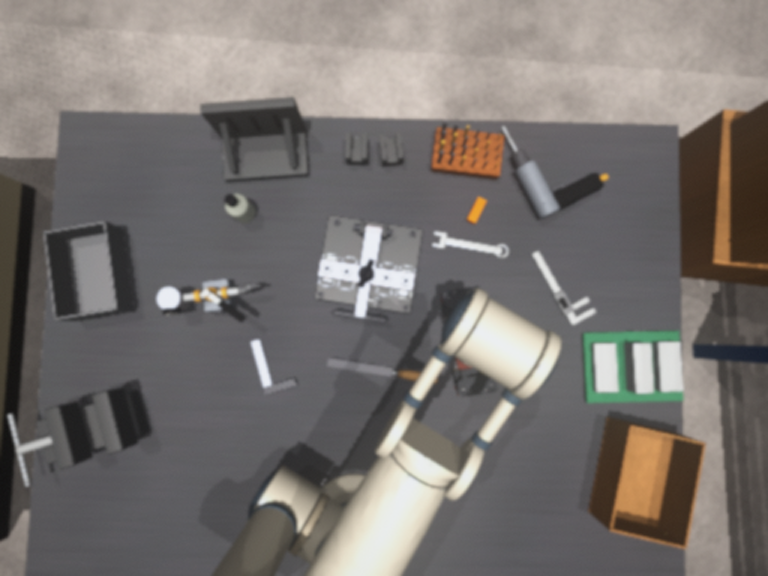

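```bash
python3 - <<'E'
from h import *
t=snap("top","t22")
g=cv2.cvtColor(t["bgr"],cv2.COLOR_BGR2GRAY); c=lambda x,y:(95+(x+.5)/8-.5,165+(y+.5)/8-.5)
m=np.zeros_like(g); poly=np.array([c(425,270),c(570,370),c(540,405),c(400,310)],np.float32).round().astype(int); pm=cv2.fillPoly(np.zeros_like(g),[poly],255)
m=((g<70)&(pm>0)).astype(np.uint8)*255
ys,xs=np.nonzero(m); Q=np.array([px2w(t,x,y,.111)[:2] for x,y in zip(xs,ys)]); C=Q.mean(0); v=np.linalg.eigh(np.cov(Q.T))[1][:,1]; v*=np.sign(v[0])
print(len(Q),C,"pca",np.degrees(np.arctan2(v[1],v[0])))
for n,(x,y,z) in {"stem":(342,238,.106)}.items():
    w=px2w(t,*c(x,y),z)[:2]; d=w-C; print("from stem",np.degrees(np.arctan2(d[1],d[0])),np.linalg.norm(d))
for A in([.506,.326],[.508,.332],[.505,.329]): d=np.array(A)-C; print(A,np.degrees(np.arctan2(d[1],d[0])),np.linalg.norm(d), "old",np.degrees(np.arctan2(A[1]-.3084,A[0]-.4393)),np.hypot(A[1]-.3084,A[0]-.4393))
# block orientation from bright top
crop(t,"t22c",130,180,160,212,18)
E
```

```text
103 [0.46711762 0.27024151] pca 57.306909134844794
from stem 57.043023749608885 0.07322036950361284
[0.506, 0.326] 55.1105586972344 0.06797682394952806 old 14.781610644322857 0.06898296891262362
[0.508, 0.332] 56.49655882476637 0.07406402611857095 old 18.958752849429843 0.0726405534119888
[0.505, 0.329] 57.18958108956475 0.06991162093158282 old 17.40862985059394 0.0688538306850098
```

View pics/t22c.png

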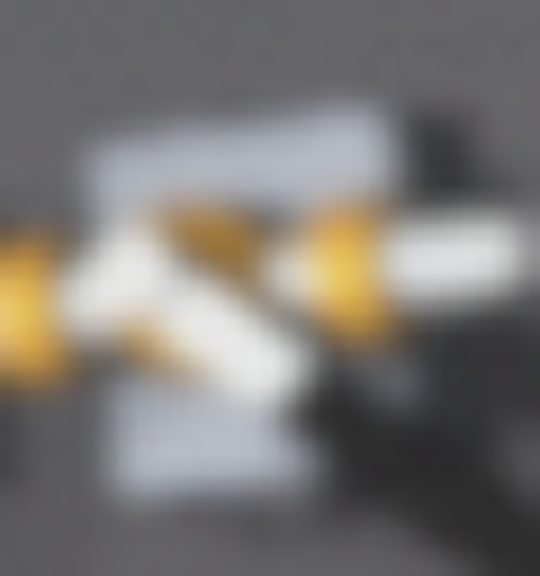

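The lever reads 46–48° against the pipe direction, or 41° taking its start position as shut. Both lie inside the 37–53° window. The top view shows the leaf down, the knob home, the bystanders in place and the arm clear, so I'm handing in.

```bash
python3 - <<'E'
from h import *
t=snap("top","t23"); print(wing(t)[1]); st(); print(r.hand_in())
E
```

```text
158.54689668609052
 t87.0 [ 0.4203 -0.1988  0.4202] yaw100.2 F [ 1.2 -0.3  0.6] op 0.0879
the job is handed in; nothing more can be done
None
```

The job is handed in at 87 s of the 210 s allowed. All five steps appear done by my own checks; no verdict is reported.

- **Blanks:** only two steel blanks were present, and they lie flat in nests 1 and 4. Top and side pictures taken before the leaf came down showed both seated inside the ribs.
- **Leaf:** it was pulled down by the T-handle and the catch holds it. A pull-up of about 25 N did not lift it, and later pictures show it still level.
- **Knob:** it was turned back about 80°, where it dropped about 5 mm, then run forwards about 230° until the grip began to slip at the stop. The wings stand at about 158°, against about 157.7° expected at home.
- **Valve:** two estimates of its angle disagree slightly. It reads 46–48° against the pipe in the picture, but about 41° if its starting position is taken as shut. Both are within 45 ± 8°.
- **Other disagreements:**
  - The two cameras differ by about 3.5 mm in position, which I allowed for when placing the blanks.
  - The knob grip closed to about 28 mm instead of the expected 13 mm. I took that to be the hub, and the knob turned properly with it.
- **Bystanders:** the last top view shows the spanner, caliper and oil bottle where they started. The arm covered the offcut in that view; it was last seen unmoved after the second blank was placed.

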